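Load the colour reference plate into the reading stand

ROBOT

A 7-joint arm with a two-finger parallel gripper is mounted at the origin on the work surface. World frame = base frame: x ahead of the robot, y to its left, z up, the work surface at z = 0. Lengths are in m, angles in rad, forces in N, time in s.
With the tool pointing down it reaches from about 0.4 to 0.85 m from the base axis. Payload 10.4 kg.
Tool frame: the origin (TCP) lies at the very end of the fingers, on their centre line; the grasp point (between the pads) lies 19 mm behind it; z points along the fingers, y is the direction in which the jaws open and shut (so a half turn about z gives the same grasp; the last joint's range is limited). The gripper opens to 87 mm and grips with 3 to 60 N. Pads are 19 mm wide; open, the fingers measure 117 mm over their backs; the gripper's body (75 mm by 190 mm) begins 51 mm behind the grasp point.
Start: joints at [-1.313, 0.332, -0.065, 1.46, 0.022, 1.35, -0.088], TCP at [0.173, 0.601, 0.223] pointing down, gripper open.
Joint ranges: [-2.6, 2.6], [-0.5, 2.12], [-1.47, 1.34], [0.16, 2.42], [-1.27, 4.41], [0.06, 2.06], [-2.6, 2.6]. Speed limits (rad/s): [2.22, 2.22, 2.79, 2.79, 3.14, 3.14, 3.14].

INTERFACE

Orientations are given as a unit quaternion [x, y, z, w].
In Python, from bench import r gives the robot as it stands.
- The arm moves only by the tool move_arm, never from a script. Its argument "deltas" is a list of rows, each a list of 5 numbers: the gripper's target within -1 to 1 (fully open at 1, half-way at 0, shut at -1), then the shift along the tool's x, y, z as a fraction of full scale, then the turn about the tool's z as a fraction of full scale. A call has 1 to 12 rows; each row shifts and turns the commanded pose from where the row before left it, along the tool's axes as they then stand; what a row does not reach is not made up. Full scale, the value 1, is 2.5 cm for a shift and 90 degrees for a turn. A row lasts 1/12 s, in which the tool goes at most 41.7 mm and 7.16 degrees, less where a joint would pass 70% of its speed; a pose out of reach is approached as far as the arm can. A call with a number of a shift or a turn outside -1 to 1 is refused whole. A call with a gripper value outside its range is refused whole. The fingers move at their own pace and stop on an object; "squeeze" is the grip in N (left out, the last holds). Time passes only in rows, so rows that do not move let the fingers close. It gives the time, the measured TCP pose, the force and the opening at its end, in the units of the state.
- r.read_state(): the state, without advancing time (a new reading comes with each control period).
- r.camera(name): name is "scene" or "top"; returns the picture (400x640x3 uint8, red, green, blue); there is no depth.
- r.camera_info(name): a dict with "K" (3x3 intrinsics, pixels), "R" (3x3) and "t" (3): a world point X has camera coordinates R X + t. Camera axes: x right, y down, z forward; pixel columns grow to the right and rows downward; lengths in m; the calibration is good to about 2 mm. A picture is of the moment at which its call begins. camera_info takes no time and is no camera call.
- r.close_job(): hands the job in, once; it reports no verdict.
Trained networks look in the newest picture that a camera, given by its name, has taken for a name from the list of things; names that differ only in an ending like _2 or _b are one class to them, and where a whole thing is asked for, a point or a joint stands for the part that bears it (a point fixed in the world has none). Each returns a list of dicts, best first, with "confidence" (0 to 1); they miss things now and then, are a little off and sometimes report something else, mostly with a low value. They report only what shows in the picture. A call takes as long as a camera call. They do not tell look-alikes from the thing itself.
- r.boxes_of(camera, label): "position" ([x, y, z] in m, in the coordinates of the camera as it stood for that picture, good to about 4 mm: the middle of the surface that is visible of it).
- r.tip_of(camera, label): "position" ([x, y, z] in m, in the coordinates of the camera as it stood for that picture, good to about 4 mm: a listed point, or the origin of a listed thing).
The state is a dict: "time": time; "joint_positions": joint angles; "joint_vel": joint speeds; "joint_torque": joint torques, N m; "ee_pos": TCP position; "eef_rot": TCP orientation; "ft_force": force on the tool from outside, world axes, zero at the start; "torque": the same for the moment, N m; "width": finger opening in m.
Only numpy, scipy, OpenCV 4.12 (cv2) and the standard library are available. Lean on these libraries where they do the work, as an engineer would, in place of code of your own. Each camera call takes 0.05 s, during which the arm holds its last target.

TASK

Load the colour reference plate into the colour-reading stand: line it up with the ramp, push it up the ramp and over the orange lip, then on along the deck until it is fully home against the back stop with the contact pin pressed in. Slide it, do not lift it, push gently so that it is never rammed into the stop, leave the other things on the bench where they are, and let go with the plate lying flat.

Things in the scene. Friction and masses are not known exactly. Their poses are not given: they have to be found in the camera images.
- stand: colour-reading stand, fixed. Origin: middle of the ramp's toe edge, bench height; +x loading direction, +z up. Aluminium ramp from the bench at x=0 to 15 mm at x=68. Grey side rails 26 mm high from x=0 to 260 mm, inner faces at y=+-49, flaring outwards before the toe (inside about y=+-61 at x=-37). A dark steel back stop stands between the rails on the deck (see the pin).
- lip (a point): middle of the top of the orange lip at the ramp's head, 15 mm above the bench, 74 mm along the stand's x from its origin. The lip is 12 mm long (stand x=68 to 80) with a sharp drop of 5 mm behind it to the flat white deck, 10 mm above the bench, from x=80 to 260. Axes as the stand's
- plate: colour reference plate, loose: aluminium block 90 x 90 x 18 mm high, 0.3 to 0.6 kg, white field and four colour chips on top. Origin: centre of its underside, +z up. Too wide to grip. Starts on the bench, its centre 110 to 140 mm before the ramp toe, up to 35 mm off the centre line and turned up to 0.3 rad. Sliding takes 2 to 14 N, most on the ramp; a push of over 20 N on it counts as ramming
- pin (a joint): brass pin, 12 mm wide, in the middle of the back stop's face, on a spring too light (under 0.6 N) to feel or to move the plate: 0 = out 6 mm, 0.006 m = flush, the plate then touches the stop. The stop is rigid, 94 mm wide, its top bar 42 mm above the bench; it is adjustable, its face set anywhere from stand x=186 to 236 mm and not measured: feel for it
- block_maroon: bystander: hard maroon eight-sided sample block, 50 mm across, 48 mm high, standing. Origin: centre of its underside
- block_yellow: bystander: hard yellow eight-sided sample block, 50 mm across, 48 mm high, standing. Origin: centre of its underside
- block_blue: bystander: hard pale blue eight-sided sample block, 50 mm across, 48 mm high, standing. Origin: centre of its underside
- jar: bystander: closed jar, 60 mm across, 60 mm high, standing. Origin: centre of its underside
- reel: bystander: green plastic reel, 90 mm across, 25 mm high, lying flat. Origin: centre of its underside
- puck: bystander: red disc, 56 mm across, 20 mm high. Origin: centre of its underside
Not all that is in view belongs to the job. Of the things that look like the plate, take the one that is farthest to the robot's right at the start.

How it is judged:
On the way, in this order (a step that is already met when the one before it is completed fails the run):
1. the plate has been pushed over the lip and lies flat on the deck behind it (x of plate in the frame of stand above 0.124 m and z of plate in the frame of stand between 0.007 and 0.013 m and angle between plate's own z axis and vertical below 0.04 rad), for 0.05 s.
2. the plate is home: it presses the contact pin in by at least 4 of its 6 mm (all of step 1 and value of joint pin above 0.004 m), for 0.2 s.
At the end, for the whole second after the job is handed in: the plate lies flat (within 0.04 rad) on the deck behind the lip, holding the contact pin in by at least 4 of its 6 mm (so within 2 mm of the back stop), at rest and untouched (all of step 2 and linear speed of plate below 0.01 m/s and contact force between each of the arm, the fingers and plate below 0.1 N).
It fails at once if the plate is pushed with more than 20 N (contact force between any of the fingers, the arm and plate above 20 N).
It fails at once if the plate is lifted (underside more than 45 mm above the bench) or tipped by more than 0.6 rad (height (world z) of plate above 0.045 m or angle between plate's own z axis and vertical above 0.6 rad).
It fails at once if a bystander is moved by more than 15 mm (distance of any of block_maroon, block_yellow, block_blue, jar, reel, puck from where it was at the start of the episode above 0.015 m).
It also fails if it takes over 72 s, if anything falls off the work surface, if the arm or the gripper's body presses on something with over 40 N, if the wrist force passes 120 N, or if a joint passes its speed limit or range.

## Working session

There is one attempt and no reset: what is moved stays moved. The work goes in short steps, Python scripts to look and compute and a tool call to move; the robot and the scene stay as the last step left them, time stands still between calls to the robot, and variables do not carry over. Pictures are saved under pics/ and viewed, and the job is handed in when it is done.

Besides the shell and the picture viewer there is one more tool, called after "Request:" as name([rows], argument=value, ...), one row to a line, values as JSON. move_arm: Moves the arm, as the interface text tells. Shift numbers are shares of 2.5 cm and turn numbers shares of 90 degrees, none past 1 either way. Its arguments: {"type":"object","properties":{"deltas":{"type":"array","items":{"type":"array","items":{"type":"number"}}},"squeeze":{"type":"number"}},"required":["deltas"]}

```bash
mkdir -p pics; ls; python3 - <<'E'
from bench import r
import cv2,numpy as np
print(r.read_state())
for c in("scene","top"):
    im=r.camera(c); cv2.imwrite(f"pics/{c}0.png",im[:,:,::-1]); i=r.camera_info(c); print(c,i)
    for l in("plate","stand","lip","pin"):
        for f in (r.tip_of,r.boxes_of):
            for d in f(c,l):
                p=np.array(d["position"]); print(c,f.__name__,l,round(d["confidence"],2),np.round(np.array(i["R"]).T@(p-np.array(i["t"])),4),np.round((np.array(i["K"])@p/p[2])[:2]))
E
```

```text
pics
{'time': 0.0, 'joint_positions': array([-1.31262788,  0.33289285, -0.06468581,  1.46093367,  0.02160535,
        1.34992933, -0.0884764 ]), 'joint_vel': array([-0.00131299,  0.00092045,  0.00036995, -0.00036301,  0.00017248,
       -0.00109501, -0.00102208]), 'joint_torque': array([-1.02294023e-03, -6.23246741e+01,  2.40848854e-02, -3.89903426e+01,
       -6.13569003e-02,  3.97908222e-02,  1.22371762e-04]), 'ee_pos': array([0.17309068, 0.60014195, 0.22174447]), 'eef_rot': array([ 1.39907591e-01,  9.90164293e-01, -7.31032863e-04, -6.36504053e-05]), 'ft_force': array([ 0.19210902,  0.38339889, -0.76232351]), 'torque': array([-0.02491851, -0.00252101, -0.00144483]), 'width': 0.08717935245379764}
scene {'K': array([[381.35745112,   0.        , 321.27937236],
       [  0.        , 381.35745112, 198.6149052 ],
       [  0.        ,   0.        ,   1.        ]]), 'R': array([[ 0.63547477,  0.77211968,  0.00173336],
       [ 0.46516835, -0.38105204, -0.79901048],
       [-0.61627122,  0.50855731, -0.6013146 ]]), 't': array([-0.31687079, -0.20547065,  1.30788661])}
scene call plate 0.94 [ 0.7299 -0.0015  0.0044] [386. 257.]
scene call plate 0.83 [ 0.534  -0.1458 -0.0032] [283. 241.]
scene call plate 0.95 [ 0.7369 -0.0089  0.0204] [387. 255.]
scene call plate 0.63 [ 0.5459 -0.1511  0.0197] [284. 238.]
scene call plate 0.59 [0.7534 0.2127 0.0169] [453. 219.]
scene call plate 0.26 [ 0.5448 -0.3831  0.0237] [188. 286.]
scene call stand 0.79 [ 0.5336 -0.0123  0.0035] [326. 216.]
scene call stand 0.82 [0.5263 0.0841 0.0095] [352. 199.]
scene call stand 0.69 [0.4346 0.1138 0.0343] [338. 172.]
scene call lip 0.93 [0.531  0.0633 0.0165] [348. 200.]
scene call lip 0.57 [0.5268 0.0857 0.011 ] [353. 198.]
scene call lip 0.33 [ 0.5419 -0.151   0.0162] [283. 238.]Traceback (most recent call last):
  File "<stdin>", line 8, in <module>
ValueError: it knows: block_blue, block_maroon, block_yellow, jar, lip, plate, puck, reel, stand
```

```bash
python3 - <<'E'
from bench import r
import cv2,numpy as np
for c in("top",):
    im=r.camera(c); cv2.imwrite(f"pics/{c}0.png",im[:,:,::-1]); i=r.camera_info(c); print(c,i)
    for l in("plate","stand","lip"):
        for f in (r.tip_of,):
            for d in f(c,l):
                p=np.array(d["position"]); print(c,l,round(d["confidence"],2),np.round(np.array(i["R"]).T@(p-np.array(i["t"])),4),np.round((np.array(i["K"])@p/p[2])[:2]))
E
```

```text
top {'K': array([[436.78811587,   0.        , 318.09921363],
       [  0.        , 436.78811587, 205.50965343],
       [  0.        ,   0.        ,   1.        ]]), 'R': array([[ 0.03066435, -0.99947394, -0.01056131],
       [-0.99701577, -0.02983658, -0.07119925],
       [ 0.07084668,  0.01271307, -0.9974062 ]]), 't': array([-0.0090033 ,  0.51776964,  1.20222014])}
top plate 0.73 [0.7409 0.2161 0.0039] [248. 126.]
top plate 0.65 [ 0.5364 -0.1488  0.001 ] [373. 201.]
top plate 0.64 [ 7.304e-01 -7.000e-04  2.800e-03] [323. 132.]
top stand 0.71 [ 0.5333 -0.0135 -0.0014] [325. 201.]
top lip 0.94 [0.5278 0.0601 0.0159] [299. 201.]
top lip 0.53 [ 0.5353 -0.0138 -0.0006] [326. 200.]
```

View pics/scene0.png

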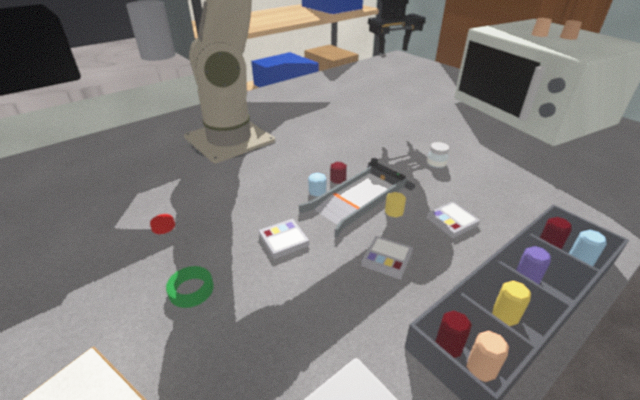

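View pics/top0.png

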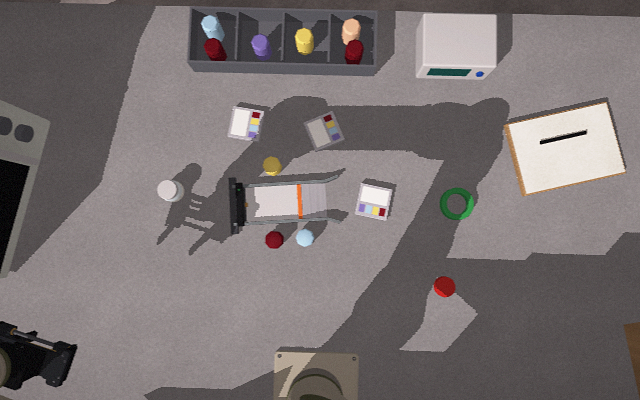

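Candidates for the plate are the look-alikes at top pixels (246,123), (323,131) and (375,200). The one farthest to the robot's right (lowest y, image right) is (375,200), so I'll check it in a close crop.

```bash
python3 - <<'E'
import cv2
im=cv2.imread("pics/top0.png")
cv2.imwrite("pics/tc.png",cv2.resize(im[165:240,340:410],None,fx=8,fy=8,interpolation=cv2.INTER_CUBIC))
cv2.imwrite("pics/tc2.png",cv2.resize(im[160:245,220:350],None,fx=6,fy=6,interpolation=cv2.INTER_CUBIC))
im=cv2.imread("pics/scene0.png")
cv2.imwrite("pics/sc.png",cv2.resize(im[150:270,250:425],None,fx=4.5,fy=4.5,interpolation=cv2.INTER_CUBIC))
E
```

```text
(no output)
```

View pics/tc.png

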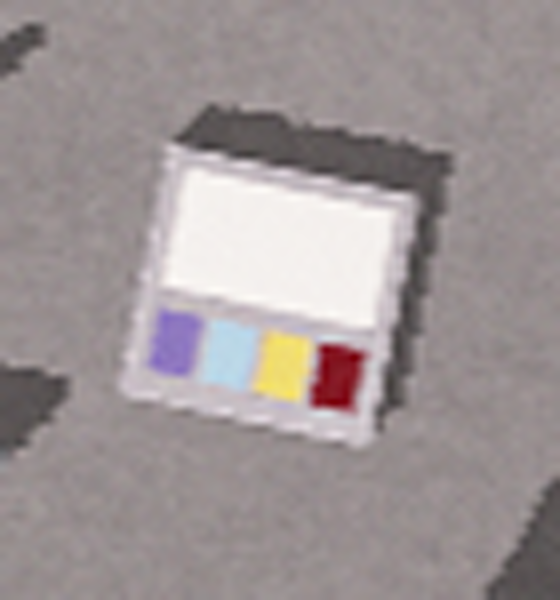

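View pics/tc2.png

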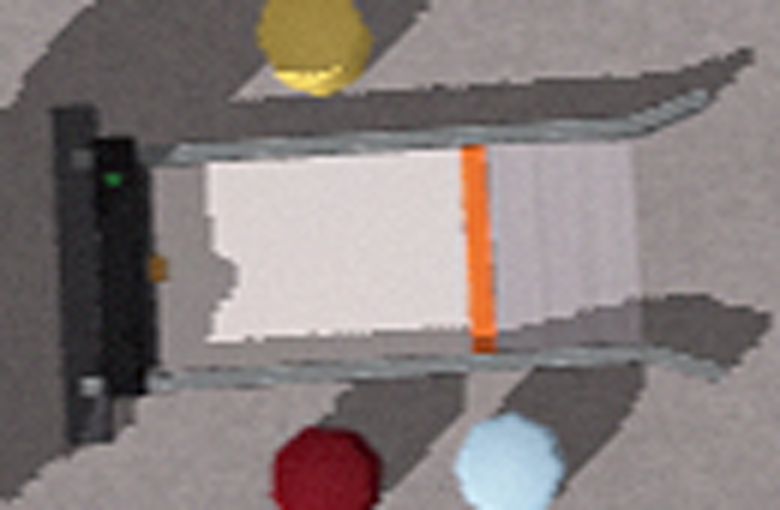

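View pics/sc.png

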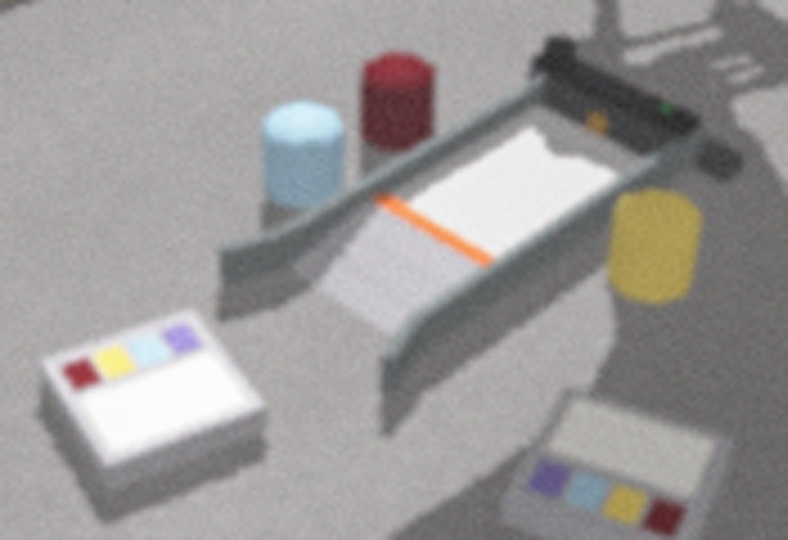

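The crop shows the real plate: a white field plus violet, blue, yellow and red chips, with corners in the crop at about (168,145), (412,195), (372,440) and (125,395). The stand's lip is at about crop (463–495, 146–352) and the stop's face foot is near x≈158 in the crop.

```bash
cat > h.py <<'E'
from bench import r
import cv2,numpy as np
def w(c,px,z):
    i=r.camera_info(c);K,R,t=map(np.array,(i["K"],i["R"],i["t"]))
    d=R.T@np.linalg.solve(K,[px[0],px[1],1]); o=-R.T@t
    return o+d*(z-o[2])/d[2]
def pr(c,X):
    i=r.camera_info(c);p=np.array(i["K"])@(np.array(i["R"])@np.array(X)+np.array(i["t"]));return p[:2]/p[2]
E
python3 - <<'E'
from h import *
np.set_printoptions(precision=4,suppress=True)
T=lambda p,z:w("top",(220+(p[0]+.5)/6-.5,160+(p[1]+.5)/6-.5),z)
for n,p,z in [("lipf_a",(488,146),.015),("lipf_b",(496,351),.015),("lipb_a",(462,148),.015),("lipb_b",(473,353),.015),("toe a",(633,143),0),("toe b",(643,350),0),("stop a",(150,165),.01),("stop b",(160,365),.01),("pin",(158,268),.02)]:
    print(n,T(p,z))
P=lambda p,z:w("top",(340+(p[0]+.5)/8-.5,165+(p[1]+.5)/8-.5),z)
c=np.array([P(p,.018) for p in [(168,145),(412,195),(372,440),(125,395)]]);print(c,c.mean(0))
for i in range(4):
    e=c[(i+1)%4]-c[i];print(np.linalg.norm(e),np.degrees(np.arctan2(e[1],e[0])))
S=lambda p,z:w("scene",(250+(p[0]+.5)/4.5-.5,150+(p[1]+.5)/4.5-.5),z)
print("scene")
c=np.array([S(p,.018) for p in [(42,360),(195,312),(266,408),(108,464)]]);print(c,c.mean(0))
for n,p,z in [("lip l",(376,197),.015),("lip r",(492,263),.015)]: print(n,S(p,z))
for b in ("block_maroon","block_yellow","block_blue"):
    i=r.camera_info("top")
    for d in r.tip_of("top",b)[:2]: print(b,np.array(i["R"]).T@(np.array(d["position"])-np.array(i["t"])))
E
```

```text
lipf_a [0.5775 0.0569 0.015 ]
lipf_b [0.4815 0.05   0.015 ]
lipb_a [0.5762 0.0691 0.015 ]
lipb_b [0.4802 0.0607 0.015 ]
toe a [ 0.5827 -0.011   0.    ]
toe b [ 0.4847 -0.0186  0.    ]
stop a [0.5644 0.2162 0.01  ]
stop b [0.4704 0.2075 0.01  ]
pin [0.5152 0.2085 0.02  ]
[[ 0.5855 -0.1103  0.018 ]
 [ 0.5704 -0.196   0.018 ]
 [ 0.4843 -0.1837  0.018 ]
 [ 0.4974 -0.0974  0.018 ]] [ 0.5344 -0.1469  0.018 ]
0.08696020016686434 -99.99354174138179
0.08699592176567902 171.88443527416823
0.0872343429430925 81.37012943832528
0.08906322726593677 -8.319712350696497
scene
[[ 0.4838 -0.1799  0.018 ]
 [ 0.5031 -0.0941  0.018 ]
 [ 0.588  -0.111   0.018 ]
 [ 0.5702 -0.1959  0.018 ]] [ 0.5363 -0.1452  0.018 ]
lip l [0.4822 0.055  0.015 ]
lip r [0.5724 0.0645 0.015 ]
block_maroon [ 0.4258  0.1244 -0.0023]
block_yellow [0.6243 0.1422 0.0005]
block_blue [ 0.4269  0.0425 -0.0001]
```

The target stays (375,200). The stand's loading direction is about 94.5° in world, and the plate is at about (0.535,-0.146), yawed about -13°, roughly 9 mm off line. I'll push with two fingers along tool +x, starting by turning the tool to match.

Request:
move_arm([
  [0.15,0,0,0,0.077],
  [0.15,0,0,0,0.077],
  [0.15,0,0,0,0.077],
  [0.15,0,0,0,0.077],
  [0.15,0,0,0,0.077],
  [0.15,0,0,0,0.077],
  [0.15,0,0,0,0.077],
  [0.15,0,0,0,0.077],
  [0.15,0,0,0,0.077],
  [0.15,0,0,0,0.077],
  [0.15,0,0,0,0],
])

```text
time: 1.62
ee_pos: [0.1731, 0.6006, 0.2226]
eef_rot: [0.68, 0.733, 0.0, -0.0]
ft_force: [0.6, -0.7, -0.6]
width: 0.0501
```

Request:
move_arm([
  [0.15,-0.5,0.5,0,0],
  [0.15,-0.94,0.83,0,0],
  [0.15,-0.94,0.83,0,0],
  [0.15,-0.94,0.83,0,0],
  [0.15,-0.94,0.83,0,0],
  [0.15,-0.94,0.83,0,0],
  [0.15,-0.94,0.83,0,0],
  [0.15,-0.94,0.83,0,0],
  [0.15,-0.94,0.83,0,0],
  [0.15,-0.94,0.83,0,0],
  [0.15,-0.94,0.83,0,0],
  [0.15,-0.94,0.83,0,0],
])

```text
time: 2.62
ee_pos: [0.4359, 0.3486, 0.2228]
eef_rot: [0.676, 0.737, 0.0, -0.0]
ft_force: [0.6, 0.1, 0.2]
width: 0.0499
```

Request:
move_arm([
  [0.15,-0.94,0.83,0,0],
  [0.15,-0.94,0.83,0,0],
  [0.15,-0.94,0.83,0,0],
  [0.15,-0.94,0.83,0,0],
  [0.15,-0.9,0,0,0],
  [0.15,-0.9,0,0,0],
  [0.15,-0.9,0,0,0],
  [0.15,-0.9,0,0,0],
  [0.15,-0.9,0,0,0],
  [0.15,-0.9,0,0,0],
  [0.15,0,0,0,0],
  [0.15,0,0,0,0],
])

```text
time: 3.62
ee_pos: [0.5363, 0.127, 0.2228]
eef_rot: [0.678, 0.735, 0.0, 0.0]
ft_force: [0.3, -0.2, 0.3]
width: 0.0499
```

Request:
move_arm([
  [0.15,-0.92,-0.06,0,0],
  [0.15,-0.92,-0.06,0,0],
  [0.15,-0.92,-0.06,0,0],
  [0.15,-0.92,-0.06,0,0],
  [0.15,-0.92,-0.06,0,0],
  [0.15,-0.92,-0.06,0,0],
  [0.15,-0.92,-0.06,0,0],
  [0.15,-0.92,-0.06,0,0],
  [0.15,-0.92,-0.06,0,0],
  [0.15,-0.92,-0.06,0,0],
  [0.15,-0.92,-0.06,0,0],
  [0.15,-0.92,-0.06,0,0],
])

```text
time: 4.62
ee_pos: [0.5408, -0.148, 0.2225]
eef_rot: [0.676, 0.737, 0.0, -0.0]
ft_force: [0.8, 0.1, -0.7]
width: 0.0501
```

Request:
move_arm([
  [0.15,-0.92,-0.06,0,0],
  [0.15,-0.92,-0.06,0,0],
  [0.15,-0.92,-0.06,0,0],
  [0.15,-0.92,-0.06,0,0],
  [0.15,0,0,0.9,0],
  [0.15,0,0,0.9,0],
  [0.15,0,0,0.9,0],
  [0.15,0,0,0.9,0],
  [0.15,0,0,0.9,0],
  [0.15,0,0,0.9,0],
  [0.15,0,0,0,0],
  [0.15,0,0,0,0],
])

```text
time: 5.62
ee_pos: [0.5417, -0.2394, 0.0869]
eef_rot: [0.677, 0.736, -0.0, -0.001]
ft_force: [0.7, 1.0, 0.5]
width: 0.0501
```

Request:
move_arm([
  [0.15,0,0,0.8,0],
  [0.15,0,0,0.8,0],
  [0.15,0,0,0.7,0],
  [0.15,0,0,0.5,0],
  [0.15,0,0,0.3,0],
  [0.15,0,0,0,0],
  [0.15,0,0,0,0],
])

```text
time: 6.2
ee_pos: [0.5423, -0.2407, 0.0109]
eef_rot: [0.678, 0.735, 0.0, 0.0]
ft_force: [0.6, 0.5, 0.5]
width: 0.0502
```

```bash
python3 - <<'E'
from h import *
im=r.camera("top");cv2.imwrite("pics/t2.png",cv2.resize(im[150:250,330:450,::-1],None,fx=6,fy=6,interpolation=cv2.INTER_CUBIC))
s=r.read_state();print(s["ee_pos"],s["ft_force"],s["joint_positions"])
E
```

```text
[ 0.54254284 -0.2408325   0.01119749] [-0.42867716  0.47097442  0.33702499] [-0.14919396  0.53533453  0.61753912  1.78275094 -0.37436081  0.94136773
  0.70675495]
```

View pics/t2.png

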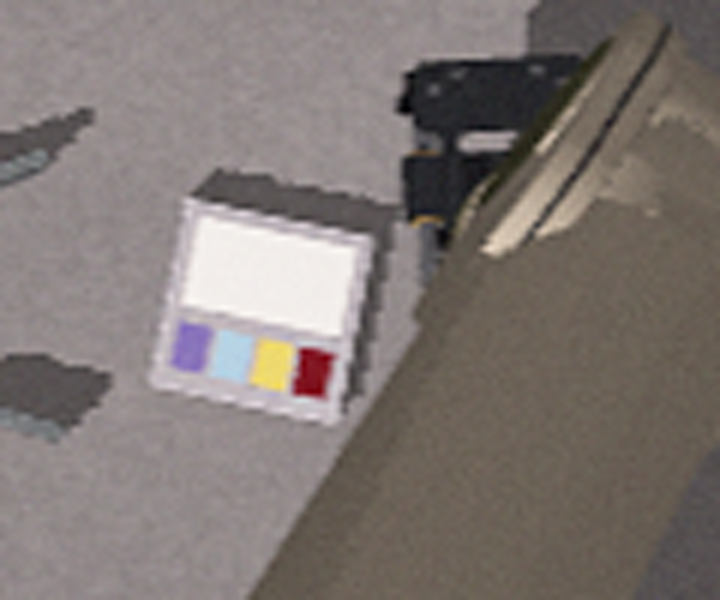

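The picture shows the fingers behind the plate (plate centre at about crop (265,310)), clear by about 35 mm. I'll advance slowly.

Request:
move_arm([
  [0.15,0.15,0,0.08,0],
  [0.15,0.15,0,0.08,0],
  [0.15,0.15,0,0,0],
  [0.15,0.15,0,0,0],
  [0.15,0.15,0,0,0],
  [0.15,0.15,0,0,0],
  [0.15,0.1,0,0,0],
  [0.15,0.06,0,0,0],
  [0.15,0.06,0,0,0],
  [0.15,0.06,0,0,0],
  [0.15,0.06,0,0,0],
  [0.15,0.06,0,0,0],
])

```text
time: 7.25
ee_pos: [0.5392, -0.2084, 0.0061]
eef_rot: [0.678, 0.735, -0.0, 0.0]
ft_force: [1.0, -1.7, -0.1]
width: 0.0504
```

Request:
move_arm([
  [0.15,0.06,0,0,0],
  [0.15,0.06,0,0,0],
  [0.15,0.06,0,0,0],
  [0.15,0.06,0,0,0],
  [0.15,0.06,0,0,0],
  [0.15,0.06,0,0,0],
  [0.15,0.06,0,0,0],
  [0.15,0.06,0,0,0],
  [0.15,0.06,0,0,0],
  [0.15,0.06,0,0,0],
  [0.15,0.06,0,0,0],
  [0.15,0.06,0,0,0],
])

```text
time: 8.25
ee_pos: [0.5377, -0.19, 0.006]
eef_rot: [0.678, 0.735, 0.0, 0.0]
ft_force: [0.8, -1.2, 0.5]
width: 0.0497
```

```bash
cat > look.py <<'E'
from h import *
import sys
n=sys.argv[1]
im=r.camera("top");cv2.imwrite(f"pics/{n}t.png",cv2.resize(im[160:245,220:400,::-1],None,fx=4.4,fy=4.4,interpolation=cv2.INTER_CUBIC))
im=r.camera("scene");cv2.imwrite(f"pics/{n}s.png",cv2.resize(im[150:270,250:425,::-1],None,fx=4.5,fy=4.5,interpolation=cv2.INTER_CUBIC))
s=r.read_state();print(s["time"],s["ee_pos"],s["ft_force"])
E
python3 look.py a
```

```text
8.35 [ 0.53768246 -0.18978875  0.00598077] [-0.24324149 -0.65523001 -0.12984805]
```

View pics/at.png

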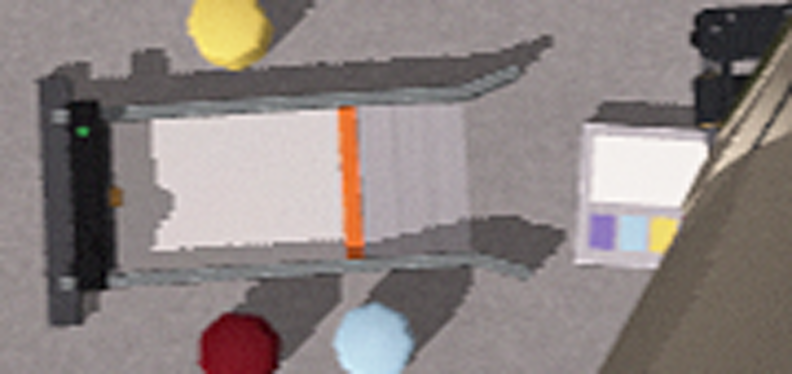

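View pics/as.png

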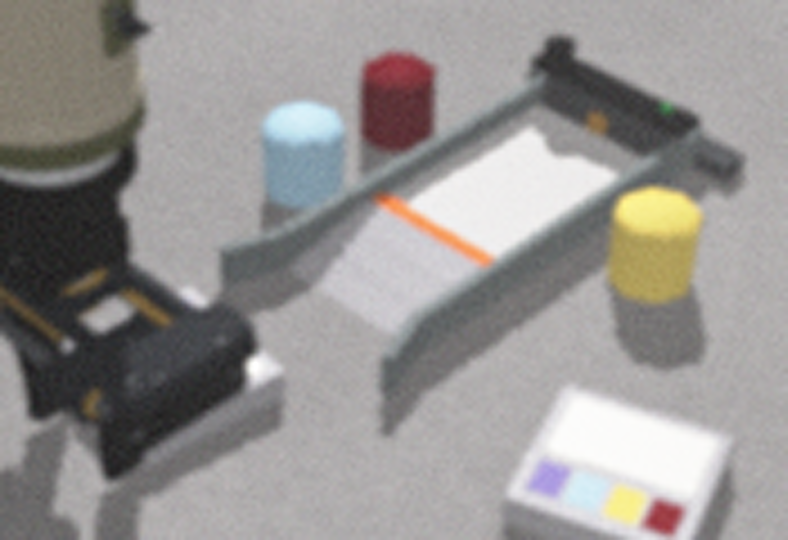

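The plate is now half aligned: the front edge is at crop (585,122)–(575,264), about 7° off the toe edge. I'll continue the slow push.

Request:
move_arm([
  [0.15,0.06,0,0,0],
  [0.15,0.06,0,0,0],
  [0.15,0.06,0,0,0],
  [0.15,0.06,0,0,0],
  [0.15,0.06,0,0,0],
  [0.15,0.06,0,0,0],
  [0.15,0.06,0,0,0],
  [0.15,0.06,0,0,0],
  [0.15,0.06,0,0,0],
  [0.15,0.06,0,0,0],
])

```text
time: 9.18
ee_pos: [0.5365, -0.1751, 0.006]
eef_rot: [0.678, 0.735, 0.0, -0.0]
ft_force: [0.3, -1.6, -0.1]
width: 0.0499
```

```bash
python3 look.py b
```

```text
9.2833 [ 0.53637237 -0.17482766  0.00595169] [ 1.10574132 -0.59601943  0.38210664]
```

View pics/bt.png

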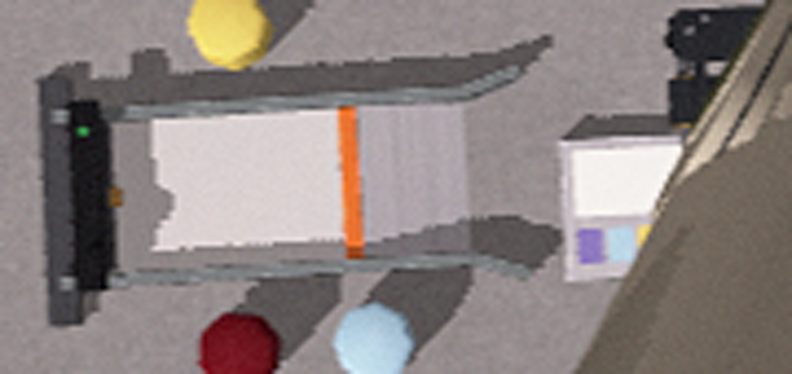

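```bash
cat >> h.py <<'E'
D=np.array([-0.0802,0.9968]); L=np.array([-0.9968,-0.0802]); O=np.array([0.5337,-0.0148])
def C(p,z,s=4.4,o=(220,160)):
    X=w("top",(o[0]+(p[0]+.5)/s-.5,o[1]+(p[1]+.5)/s-.5),z); q=X[:2]-O
    return np.round(X[:2],4),np.round([q@D*1000,q@L*1000],1)
E
python3 - <<'E'
from h import *
for n,p,z in [("fa",(561,140),.018),("fb",(569,280),.018),("lip a",(337,107),.015),("lip b",(347,259),.015),("toe a",(463,103),.0),("toe b",(471,255),.0),("rail a in@lip",(345,106),.026),("rail b in@lip",(352,262),.026),("flare a end",(520,75),.026),("flare b",(530,270),.026),("pin",(115,196),.019)]: print(n,*C(p,z))
print([pr("top",(0,0,0))])
E
```

```text
fa [ 0.5598 -0.0733] [-60.4 -21.3]
fb [ 0.4709 -0.0807] [-60.6  67.9]
lip a [0.577  0.0702] [ 81.2 -50. ]
lip b [0.48   0.0605] [79.4 47.4]
toe a [ 0.5838 -0.0103] [  0.5 -50.3]
toe b [ 0.4856 -0.0184] [ 0.3 48.2]
rail a in@lip [0.5765 0.0644] [ 75.5 -49. ]
rail b in@lip [0.4778 0.0566] [75.7 50. ]
flare a end [ 0.5995 -0.0458] [-36.2 -63.1]
flare b [ 0.4762 -0.0555] [-36.   60.6]
pin [0.5155 0.2092] [2.247e+02 2.000e-01]
[array([314.82815283, 393.62463882])]
```

The plate is now square to the stand but about 24 mm to the left of the line, because it pivoted. I'll go round to its robot-side face and push it sideways with both fingers.

Request:
move_arm([
  [0.15,-0.3,0,0,0],
  [0.15,-0.7,0,0,0],
  [0.15,-0.6,0,0,0],
  [0.15,0,0,-0.8,0],
  [0.15,0,0,-0.8,0],
  [0.15,0,0,-0.8,0],
  [0.15,0,0,-0.8,0],
  [0.15,0,0,0,0.077],
  [0.15,0,0,0,0.077],
  [0.15,0,0,0,0.077],
  [0.15,0,0,0,0.077],
  [0.15,0,0,0,0.077],
])

```text
time: 10.28
ee_pos: [0.5395, -0.2155, 0.086]
eef_rot: [0.868, 0.497, 0.0, -0.0]
ft_force: [0.6, -0.6, 0.8]
width: 0.05
```

```bash
python3 -c "
from h import *
s=r.read_state();print(s['ee_pos'],s['eef_rot'],s['joint_positions'])"
```

```text
[ 0.5395013  -0.21548456  0.08601807] [ 8.67726130e-01  4.97042568e-01  7.85275465e-06 -2.20004202e-04] [-0.33697241  0.44378692  0.79722398  1.77246255 -0.35677363  1.07643042
  0.05407604]
```

Request:
move_arm([
  [0.15,0,0,0,0.077],
  [0.15,0,0,0,0.077],
  [0.15,0,0,0,0.077],
  [0.15,0,0,0,0.077],
  [0.15,0,0,0,0.077],
  [0.15,0,0,0,0.077],
  [0.15,0,0,0,0.077],
  [0.15,0,0,0,0.077],
  [0.15,0,0,0,0],
  [0.15,0,0,0,0],
])

```text
time: 11.12
ee_pos: [0.5395, -0.2154, 0.0858]
eef_rot: [0.999, 0.041, -0.0, 0.0]
ft_force: [-0.5, -0.0, -0.2]
width: 0.0501
```

Request:
move_arm([
  [0.15,-0.83,-0.95,0,0],
  [0.15,-0.83,-0.95,0,0],
  [0.15,-0.83,-0.95,0,0],
  [0.15,-0.83,-0.95,0,0],
  [0.15,0,0,0,0],
  [0.15,0,0,0,0],
])

```text
time: 11.62
ee_pos: [0.4515, -0.1263, 0.0864]
eef_rot: [0.999, 0.044, 0.001, -0.001]
ft_force: [-0.4, -0.7, -0.1]
width: 0.0497
```

```bash
cat >>h.py <<'E'
def st():
    s=r.read_state();q=s["ee_pos"][:2]-O;e=s["eef_rot"]
    print(round(s["time"],2),s["ee_pos"].round(4),"stand D,L mm",(q@D*1000).round(1),(q@L*1000).round(1),"ang",np.degrees(np.arctan2(2*e[0]*e[1],2*e[0]**2-1)).round(2),"F D,L,z",(s["ft_force"][:2]@D).round(2),(s["ft_force"][:2]@L).round(2),s["ft_force"][2].round(2))
E
python3 -c "
from h import *
st()"
```

```text
11.62 [ 0.4515 -0.1263  0.0864] stand D,L mm -104.5 90.9 ang 4.99 F D,L,z -0.7 0.41 -0.11
```

Request:
move_arm([
  [0.15,0,0,0.8,0],
  [0.15,0,0,0.8,0],
  [0.15,0,0,0.8,0],
  [0.15,0,0,0.5,0],
  [0.15,0,0,0.3,0],
  [0.15,0,0,0,0],
])

```text
time: 12.12
ee_pos: [0.451, -0.1304, 0.0053]
eef_rot: [0.999, 0.039, -0.001, 0.001]
ft_force: [0.2, -0.1, -0.2]
width: 0.0498
```

Request:
move_arm([
  [0.15,0.1,0,0,0],
  [0.15,0.1,0,0,0],
  [0.15,0.1,0,0,0],
  [0.15,0.06,0,0,0],
  [0.15,0.06,0,0,0],
  [0.15,0.06,0,0,0],
  [0.15,0.06,0,0,0],
  [0.15,0.06,0,0,0],
  [0.15,0.06,0,0,0],
  [0.15,0.06,0,0,0],
  [0.15,0.06,0,0,0],
  [0.15,0.06,0,0,0],
])

```text
time: 13.12
ee_pos: [0.4726, -0.1272, 0.0063]
eef_rot: [0.999, 0.039, 0.0, 0.0]
ft_force: [-1.7, -0.7, -0.2]
width: 0.0498
```

```bash
python3 -c "
from h import *
st()"
```

```text
13.12 [ 0.4726 -0.1272  0.0063] stand D,L mm -107.1 70.0 ang 4.51 F D,L,z -0.52 1.77 -0.17
```

Request:
move_arm([
  [0.15,0.06,0,0,0],
  [0.15,0.06,0,0,0],
  [0.15,0.06,0,0,0],
  [0.15,0.06,0,0,0],
  [0.15,0.06,0,0,0],
  [0.15,0.06,0,0,0],
  [0.15,0.06,0,0,0],
  [0.15,0.06,0,0,0],
  [0.15,0.06,0,0,0],
  [0.15,0.06,0,0,0],
  [0.15,0,0,0,0],
])

```text
time: 14.03
ee_pos: [0.4878, -0.1261, 0.0064]
eef_rot: [0.999, 0.039, 0.0, 0.0]
ft_force: [0.1, 0.9, 0.5]
width: 0.05
```

```bash
python3 -c "
from h import *
st()"; python3 look.py c
```

```text
14.03 [ 0.4878 -0.1261  0.0064] stand D,L mm -107.2 54.6 ang 4.52 F D,L,z 0.88 -0.15 0.54
14.1333 [ 0.48782625 -0.12608324  0.00652967] [-0.0613845  -0.04215306  0.53703116]
```

View pics/ct.png

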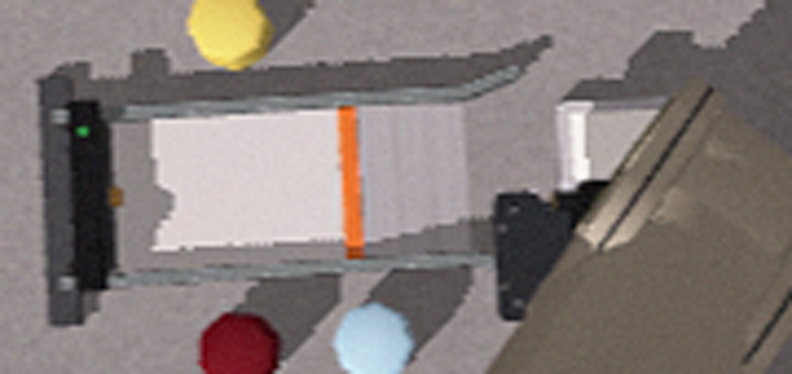

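View pics/cs.png

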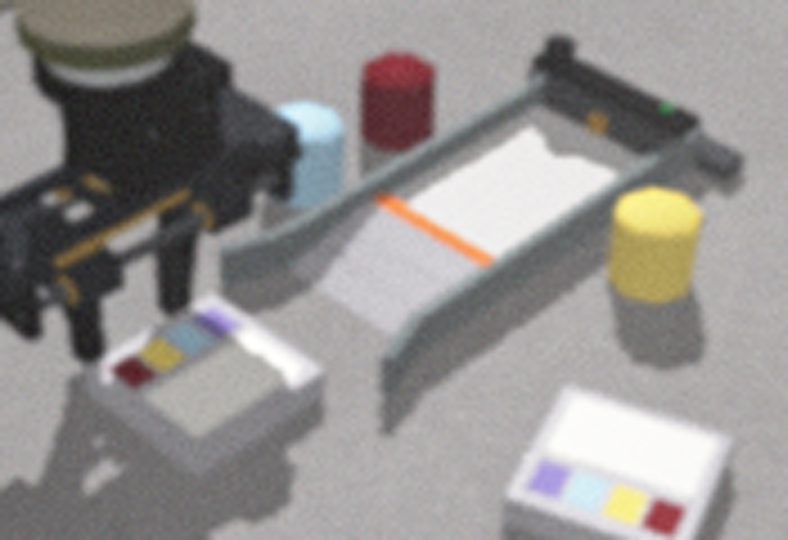

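```bash
python3 - <<'E'
from h import *
print(*C((557,103),.018))
for p in [(210,293),(322,369),(200,468),(87,371)]:
    X=w("scene",(250+(p[0]+.5)/4.5-.5,150+(p[1]+.5)/4.5-.5),.018);q=X[:2]-O;print(X[:2],q@D*1e3,q@L*1e3)
# rails in scene inner at lip ends
for p in [(376,197),(492,263)]:
    X=w("scene",(250+(p[0]+.5)/4.5-.5,150+(p[1]+.5)/4.5-.5),.015);q=X[:2]-O;print(X[:2],q@D*1e3,q@L*1e3)
E
```

```text
[ 0.5834 -0.0701] [-59.2 -45.1]
[ 0.49516641 -0.07803614] -59.943389278364215 43.481816947630406
[ 0.58314055 -0.06993493] -58.92362678013735 -44.860520810313794
[ 0.60118351 -0.1624669 ] -152.60654592717378 -55.42467867377876
[ 0.5061665  -0.16629871] -148.80572977979347 39.59559189850001
[0.48222945 0.0550382 ] 73.7426547533031 45.70482477986897
[0.57239322 0.06447973] 75.92283839100372 -44.92763715451824
```

Plate is centred to within about 1 mm and square, with its front edge at stand x≈-59. I'll back off and return behind it.

Request:
move_arm([
  [0.15,0.03,0,0,0],
  [0.15,0,0,0,0],
  [0.15,-0.2,0,0,0],
  [0.15,-0.6,0,0,0],
  [0.15,0,0,-0.8,0],
  [0.15,0,0,-0.8,0],
  [0.15,0,0,-0.8,0],
  [0.15,0,0,-0.8,0],
  [0.15,0.75,0.64,0,0],
  [0.15,0.75,0.64,0,0],
  [0.15,0.75,0.64,0,0],
  [0.15,0.75,0.64,0,0],
])

```text
time: 15.13
ee_pos: [0.5489, -0.1854, 0.0863]
eef_rot: [0.999, 0.04, 0.0, -0.0]
ft_force: [0.0, -0.6, -0.0]
width: 0.0499
```

Request:
move_arm([
  [0.15,0,0,0,-0.077],
  [0.15,0,0,0,-0.077],
  [0.15,0,0,0,-0.077],
  [0.15,0,0,0,-0.077],
  [0.15,0,0,0,-0.077],
  [0.15,0,0,0,-0.077],
  [0.15,0,0,0,-0.077],
  [0.15,0,0,0,-0.077],
  [0.15,0,0,0,-0.077],
  [0.15,0,0,0,-0.077],
  [0.15,0,0,0,-0.077],
  [0.15,0,0,0,-0.077],
])

```text
time: 16.13
ee_pos: [0.5478, -0.1855, 0.0865]
eef_rot: [0.719, 0.695, 0.0, 0.0]
ft_force: [-0.2, -0.3, -0.0]
width: 0.0499
```

Request:
move_arm([
  [0.15,0,0,0,-0.077],
  [0.15,0,0,0,0],
  [0.15,0,0,0,0],
])

```text
time: 16.38
ee_pos: [0.5478, -0.1855, 0.0865]
eef_rot: [0.68, 0.734, 0.0, 0.0]
ft_force: [0.1, 0.0, 0.2]
width: 0.0505
```

```bash
python3 -c "
from h import *
st()"; python3 look.py d
```

```text
16.38 [ 0.5478 -0.1855  0.0865] stand D,L mm -171.3 -0.4 ang 94.37 F D,L,z -0.01 -0.13 0.16
16.4833 [ 0.54788029 -0.18547888  0.08640475] [-0.24051747  0.39088618  0.26403099]
```

View pics/dt.png

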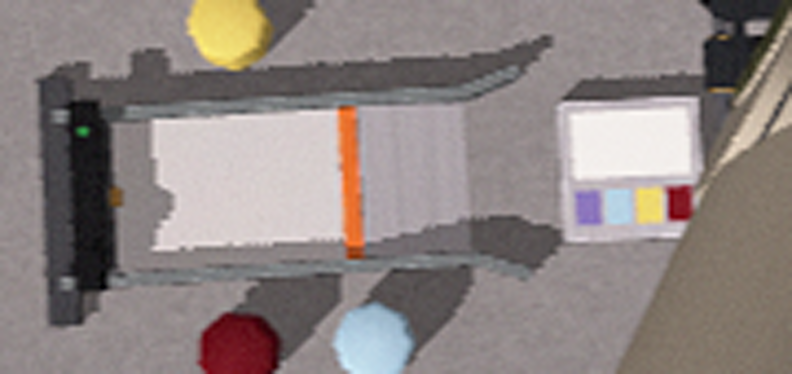

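Square and centred: front edge at crop (557,102)–(563,243). I'll lower and push.

Request:
move_arm([
  [0.15,0,0,0.8,0],
  [0.15,0,0,0.8,0],
  [0.15,0,0,0.8,0],
  [0.15,0,0,0.5,0],
  [0.15,0,0,0.26,0],
  [0.15,0,0,0,0],
  [0.15,0.08,0,0,0],
  [0.15,0.08,0,0,0],
  [0.15,0.08,0,0,0],
  [0.15,0.08,0,0,0],
  [0.15,0.08,0,0,0],
  [0.15,0.08,0,0,0],
])

```text
time: 17.48
ee_pos: [0.5473, -0.1735, 0.0078]
eef_rot: [0.678, 0.735, 0.0, 0.001]
ft_force: [-0.1, -2.1, 1.3]
width: 0.05
```

Request:
move_arm([
  [0.15,0.08,0,0,0],
  [0.15,0.08,0,0,0],
  [0.15,0.08,0,0,0],
  [0.15,0.08,0,0,0],
  [0.15,0.08,0,0,0],
  [0.15,0.08,0,0,0],
  [0.15,0.08,0,0,0],
  [0.15,0.08,0,0,0],
  [0.15,0.08,0,0,0],
  [0.15,0.08,0,0,0],
  [0.15,0.08,0,0,0],
  [0.15,0.08,0,0,0],
])

```text
time: 18.48
ee_pos: [0.5451, -0.1494, 0.0074]
eef_rot: [0.678, 0.735, -0.0, 0.0]
ft_force: [0.4, -2.8, 1.3]
width: 0.05
```

Request:
move_arm([
  [0.15,0.08,0,0,0],
  [0.15,0.08,0,0,0],
  [0.15,0.08,0,0,0],
  [0.15,0.08,0,0,0],
  [0.15,0.08,0,0,0],
  [0.15,0.08,0,0,0],
  [0.15,0.08,0,0,0],
  [0.15,0.08,0,0,0],
])

```text
time: 19.15
ee_pos: [0.5438, -0.1334, 0.0074]
eef_rot: [0.678, 0.735, -0.0, 0.0]
ft_force: [-0.2, -3.1, 2.2]
width: 0.0499
```

```bash
python3 -c "
from h import *
st()"; python3 look.py e
```

```text
19.15 [ 0.5438 -0.1334  0.0074] stand D,L mm -119.1 -0.6 ang 94.6 F D,L,z -3.07 0.48 2.17
19.25 [ 0.54379739 -0.13293783  0.0072702 ] [ 0.8465035  -1.49007993  0.44278157]
```

View pics/et.png

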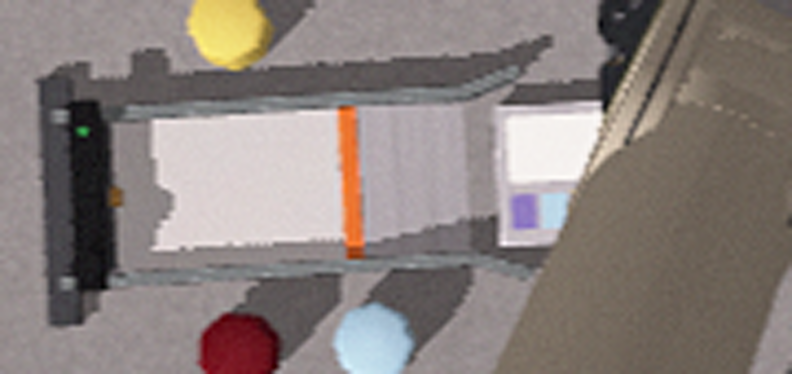

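```bash
python3 - <<'E'
from h import *
print(*C((495,107),.018));print(*C((501,246),.018))
E
```

```text
[ 0.5796 -0.0307] [-19.6 -44.5]
[ 0.4911 -0.0371] [-18.8  44.2]
```

Aligned: front corners at stand (-20,-44.5) and (-19,+44). I'll continue onto the ramp.

Request:
move_arm([
  [0.15,0.08,0,0,0],
  [0.15,0.08,0,0,0],
  [0.15,0.08,0,0,0],
  [0.15,0.08,0,0,0],
  [0.15,0.08,0,0,0],
  [0.15,0.08,0,0,0],
  [0.15,0.08,0,0,0],
  [0.15,0.08,0,0,0],
  [0.15,0.08,0,0,0],
  [0.15,0.08,0,0,0],
])

```text
time: 20.08
ee_pos: [0.5421, -0.1134, 0.0073]
eef_rot: [0.678, 0.735, -0.0, 0.0]
ft_force: [0.3, -1.6, -0.5]
width: 0.0503
```

Request:
move_arm([
  [0.15,0.06,0,0,0],
  [0.15,0.06,0,0,0],
  [0.15,0.06,0,0,0],
  [0.15,0.06,0,0,0],
  [0.15,0.06,0,0,0],
  [0.15,0.06,0,0,0],
  [0.15,0.06,0,0,0],
  [0.15,0.06,0,0,0],
])

```text
time: 20.75
ee_pos: [0.5412, -0.1016, 0.0073]
eef_rot: [0.678, 0.735, -0.0, 0.0]
ft_force: [-0.1, -1.4, -1.6]
width: 0.0501
```

```bash
python3 -c "
from h import *
st()"; python3 look.py f
```

```text
20.75 [ 0.5412 -0.1016  0.0073] stand D,L mm -87.1 -0.5 ang 94.6 F D,L,z -1.34 0.2 -1.65
20.85 [ 0.54123934 -0.10133584  0.00734527] [-0.7324602  -1.27077817 -0.40399413]
```

View pics/ft.png

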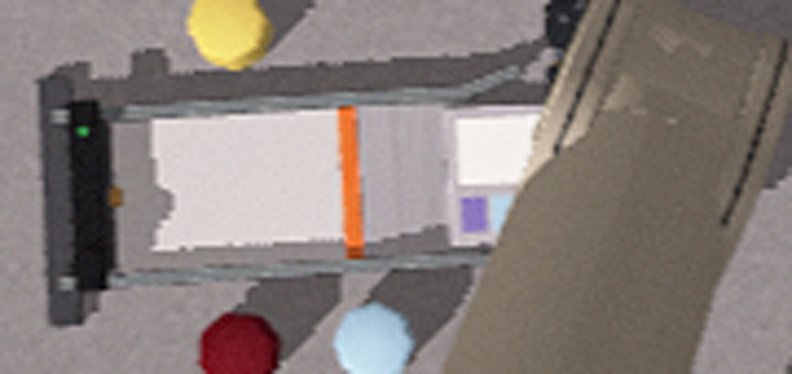

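View pics/fs.png

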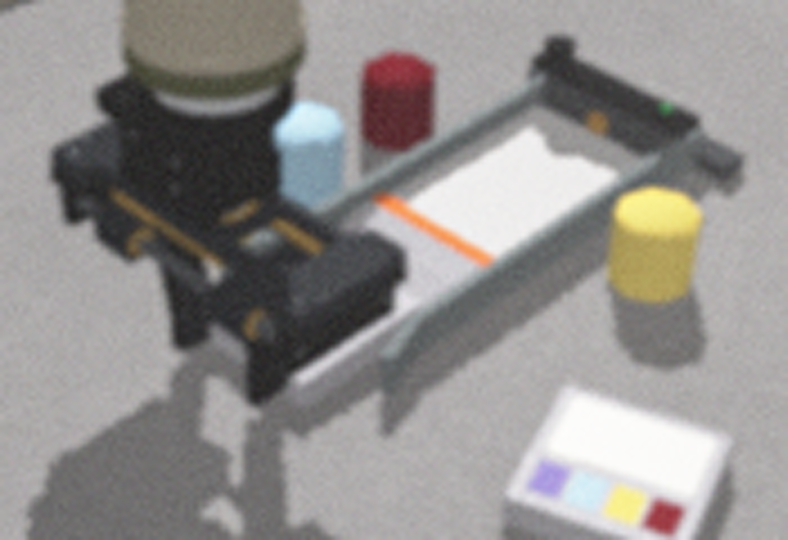

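The plate is inside the rails, with its front starting up the ramp (crop x≈447). Continuing.

Request:
move_arm([
  [0.15,0.08,0,0,0],
  [0.15,0.08,0,0,0],
  [0.15,0.08,0,0,0],
  [0.15,0.08,0,0,0],
  [0.15,0.08,0,0,0],
  [0.15,0.08,0,0,0],
  [0.15,0.08,0,0,0],
  [0.15,0.08,0,0,0],
  [0.15,0.08,0,0,0],
  [0.15,0.08,0,0,0],
])

```text
time: 21.68
ee_pos: [0.5397, -0.0816, 0.0074]
eef_rot: [0.678, 0.735, -0.0, 0.0]
ft_force: [0.1, -2.2, -0.5]
width: 0.0503
```

Request:
move_arm([
  [0.15,0.08,0,0,0],
  [0.15,0.08,0,0,0],
  [0.15,0.08,0,0,0],
  [0.15,0.08,0,0,0],
  [0.15,0.08,0,0,0],
  [0.15,0.08,0,0,0],
  [0.15,0.08,0,0,0],
  [0.15,0.08,0,0,0],
  [0.15,0.08,0,0,0],
  [0.15,0.08,0,0,0],
])

```text
time: 22.52
ee_pos: [0.538, -0.0617, 0.0073]
eef_rot: [0.678, 0.735, -0.0, 0.0]
ft_force: [0.1, -1.3, -0.5]
width: 0.05
```

Request:
move_arm([
  [0.15,0.08,0,-0.02,0],
  [0.15,0.08,0,-0.02,0],
  [0.15,0.08,0,-0.02,0],
  [0.15,0.08,0,-0.02,0],
  [0.15,0.08,0,-0.02,0],
  [0.15,0.08,0,-0.02,0],
  [0.15,0.08,0,-0.02,0],
  [0.15,0.08,0,-0.02,0],
  [0.15,0.08,0,-0.02,0],
  [0.15,0.08,0,-0.02,0],
])

```text
time: 23.35
ee_pos: [0.5364, -0.0417, 0.0124]
eef_rot: [0.678, 0.735, -0.0, 0.0]
ft_force: [0.6, -1.3, -1.2]
width: 0.05
```

```bash
python3 -c "
from h import *
st()"; python3 look.py g
```

```text
23.35 [ 0.5364 -0.0417  0.0124] stand D,L mm -27.1 -0.6 ang 94.6 F D,L,z -1.3 -0.51 -1.19
23.45 [ 0.5364834  -0.04140593  0.01244264] [ 0.73785373 -0.24941298  0.06583094]
```

View pics/gt.png

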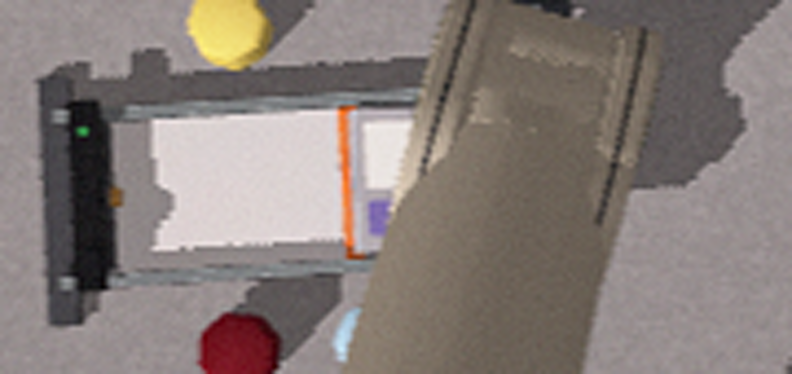

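View pics/gs.png

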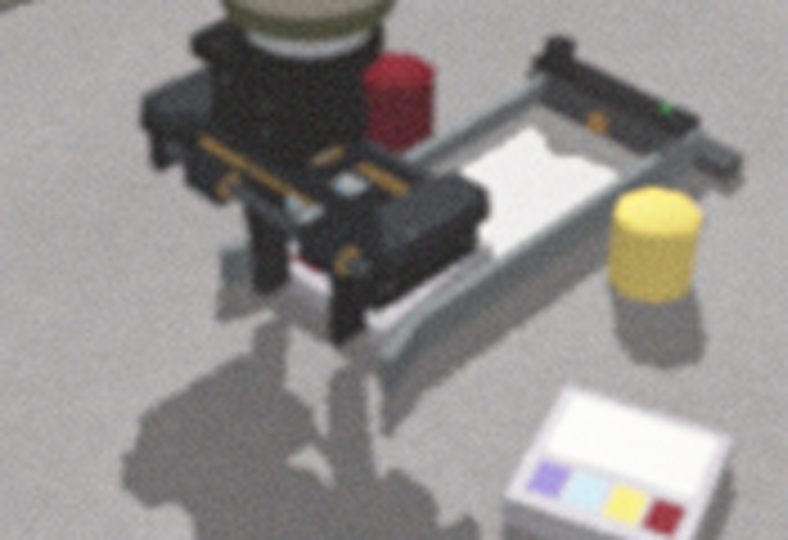

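Front edge is over the orange lip. The finger height now has to follow the plate's rear through its tipping, so I'll take shorter steps with checks.

Request:
move_arm([
  [0.15,0.08,0,-0.01,0],
  [0.15,0.08,0,-0.01,0],
  [0.15,0.08,0,-0.01,0],
  [0.15,0.08,0,-0.01,0],
  [0.15,0.08,0,-0.01,0],
  [0.15,0.08,0,-0.01,0],
  [0.15,0.08,0,-0.01,0],
  [0.15,0.08,0,-0.01,0],
  [0.15,0.08,0,-0.01,0],
  [0.15,0.08,0,-0.01,0],
])

```text
time: 24.28
ee_pos: [0.5349, -0.0218, 0.0149]
eef_rot: [0.678, 0.735, -0.0, 0.0]
ft_force: [-0.4, -2.8, -0.6]
width: 0.0496
```

Request:
move_arm([
  [0.15,0.08,0,-0.015,0],
  [0.15,0.08,0,-0.015,0],
  [0.15,0.08,0,-0.015,0],
  [0.15,0.08,0,-0.015,0],
  [0.15,0.08,0,-0.015,0],
  [0.15,0.08,0,-0.015,0],
  [0.15,0.08,0,-0.015,0],
  [0.15,0.08,0,-0.015,0],
  [0.15,0.08,0,-0.015,0],
  [0.15,0.08,0,-0.015,0],
  [0.15,0.04,0,0,0],
  [0.15,0.04,0,0,0],
])

```text
time: 25.28
ee_pos: [0.5334, -0.0006, 0.0189]
eef_rot: [0.678, 0.735, -0.0, 0.001]
ft_force: [-0.1, -7.3, 4.6]
width: 0.05
```

```bash
python3 -c "
from h import *
st()"; python3 look.py i
```

```text
25.28 [ 0.5334 -0.0006  0.0189] stand D,L mm 14.2 -0.8 ang 94.58 F D,L,z -7.31 0.65 4.64
25.3833 [ 0.53339217 -0.0005854   0.01891924] [ 0.86693562 -5.01851589  3.22741747]
```

View pics/it.png

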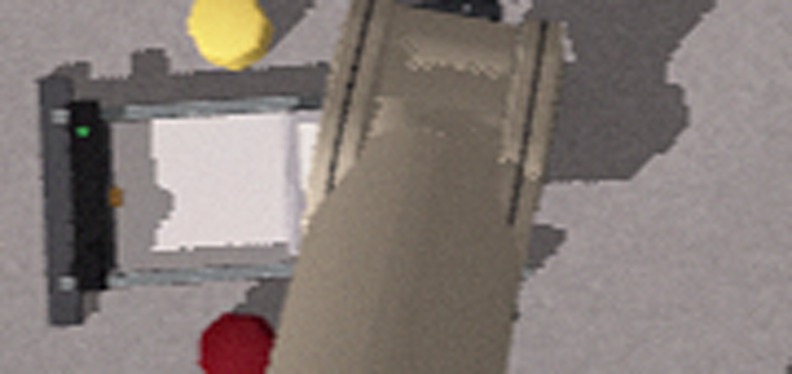

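View pics/is.png

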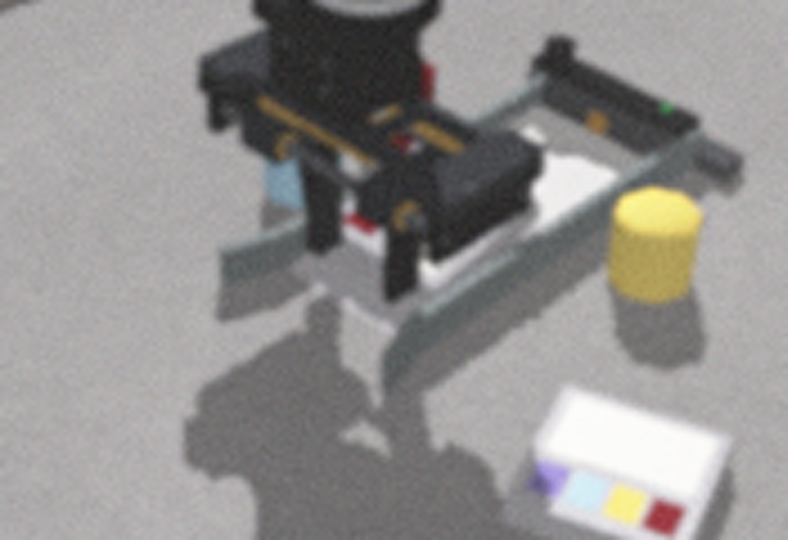

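Force is up to 7 N near the top of the ramp, where the plate should level onto the lip next. I'll use smaller steps.

Request:
move_arm([
  [0.15,0.04,0,-0.01,0],
  [0.15,0.04,0,-0.01,0],
  [0.15,0.04,0,-0.01,0],
  [0.15,0.04,0,-0.01,0],
])

```text
time: 25.72
ee_pos: [0.5331, 0.0034, 0.0199]
eef_rot: [0.678, 0.735, 0.0, 0.001]
ft_force: [-0.2, -5.6, 3.3]
width: 0.05
```

```bash
python3 -c "
from h import *
st()"; python3 look.py j
```

```text
25.72 [0.5331 0.0034 0.0199] stand D,L mm 18.2 -0.8 ang 94.57 F D,L,z -5.61 0.64 3.35
25.8167 [0.53306804 0.00362205 0.01986137] [ 0.83752335 -5.04586661  4.19498779]
```

View pics/js.png

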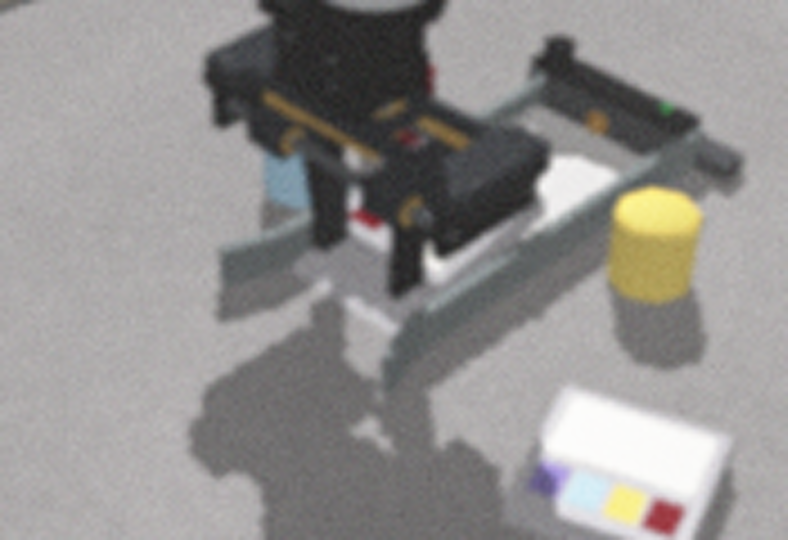

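Request:
move_arm([
  [0.15,0,0,-0.04,0],
  [0.15,0,0,-0.04,0],
  [0.15,0.02,0,-0.02,0],
  [0.15,0.02,0,-0.02,0],
])

```text
time: 26.15
ee_pos: [0.5327, 0.005, 0.0227]
eef_rot: [0.678, 0.735, 0.0, 0.0]
ft_force: [1.4, -4.1, 2.0]
width: 0.0501
```

```bash
python3 -c "
from h import *
st()"; python3 look.py k
```

```text
26.15 [0.5327 0.005  0.0227] stand D,L mm 19.8 -0.6 ang 94.6 F D,L,z -4.15 -1.1 1.96
26.25 [0.53273106 0.00514643 0.02266488] [ 0.53447677 -3.15103912  1.02682141]
```

View pics/ks.png

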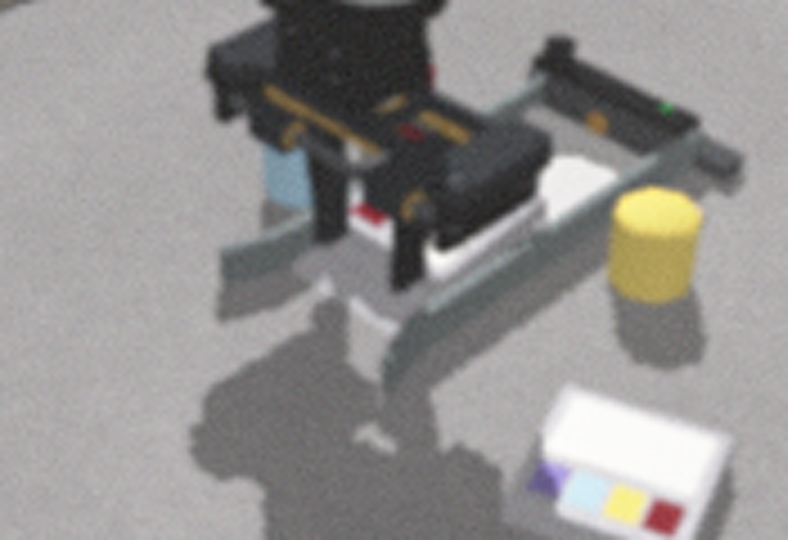

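View pics/kt.png

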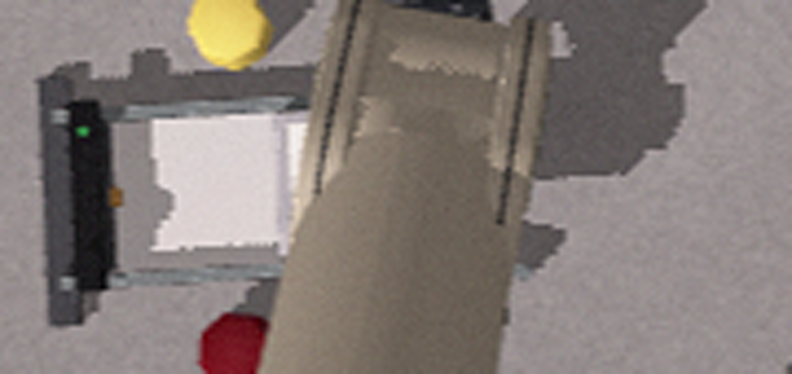

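The plate looks levelled (its side shows above the rail near scene crop (490,240)). I'll continue in 1 mm rows, rising to 25 mm before it tips forward.

Request:
move_arm([
  [0.15,0.04,0,-0.02,0],
  [0.15,0.04,0,-0.02,0],
  [0.15,0.04,0,-0.02,0],
  [0.15,0.04,0,-0.02,0],
  [0.15,0.04,0,0,0],
  [0.15,0.04,0,0,0],
])

```text
time: 26.75
ee_pos: [0.5322, 0.0109, 0.0247]
eef_rot: [0.678, 0.735, -0.0, 0.0]
ft_force: [0.5, -3.5, 3.8]
width: 0.0497
```

Request:
move_arm([
  [0.15,0.04,0,0,0],
  [0.15,0.04,0,0,0],
  [0.15,0.04,0,0,0],
  [0.15,0.04,0,0,0],
  [0.15,0.04,0,0,0],
  [0.15,0.04,0,0,0],
])

```text
time: 27.25
ee_pos: [0.5313, 0.0179, 0.0243]
eef_rot: [0.678, 0.735, -0.0, -0.0]
ft_force: [-0.2, 0.1, 0.3]
width: 0.0499
```

```bash
python3 -c "
from h import *
st()"; python3 look.py l
```

```text
27.25 [0.5313 0.0179 0.0243] stand D,L mm 32.8 -0.3 ang 94.65 F D,L,z 0.15 0.24 0.35
27.35 [0.53136306 0.01776314 0.02428367] [0.41162668 0.47343716 0.65400395]
```

View pics/ls.png

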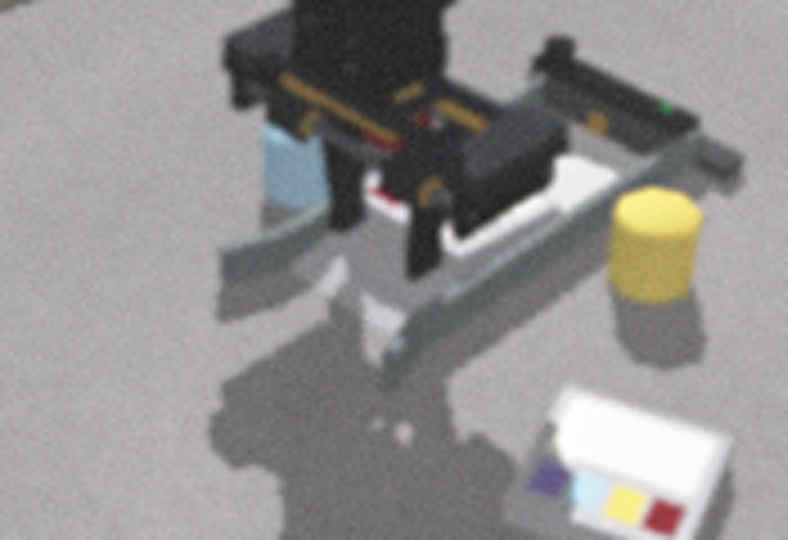

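View pics/lt.png

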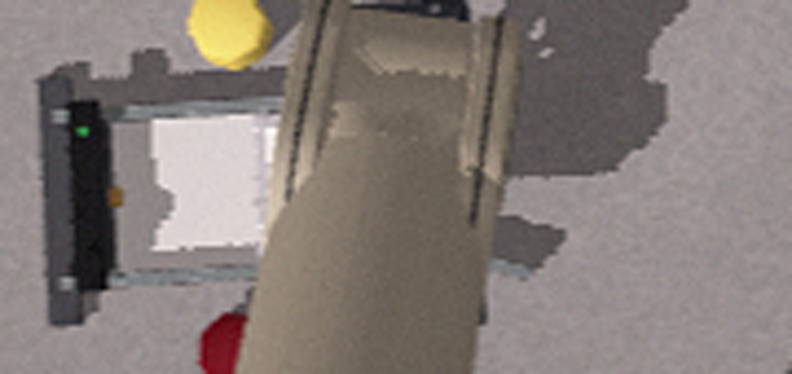

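It has tipped nose-down onto the deck: the rear is raised and the force is about 0. I'll continue, lowering the fingertip gradually.

Request:
move_arm([
  [0.15,0.04,0,0.02,0],
  [0.15,0.04,0,0.02,0],
  [0.15,0.06,0,0.01,0],
  [0.15,0.06,0,0.01,0],
  [0.15,0.06,0,0.01,0],
  [0.15,0.06,0,0.01,0],
  [0.15,0.06,0,0.01,0],
  [0.15,0.06,0,0.01,0],
  [0.15,0.06,0,0.01,0],
  [0.15,0.06,0,0.01,0],
])

```text
time: 28.18
ee_pos: [0.5306, 0.031, 0.0215]
eef_rot: [0.678, 0.735, -0.0, 0.0]
ft_force: [0.8, -1.7, 1.7]
width: 0.0498
```

```bash
python3 -c "
from h import *
st()"; python3 look.py m
```

```text
28.18 [0.5306 0.031  0.0215] stand D,L mm 45.9 -0.6 ang 94.6 F D,L,z -1.77 -0.66 1.71
28.2833 [0.53056301 0.03129877 0.02150515] [-0.13419982 -1.12285372  0.75367181]
```

View pics/ms.png

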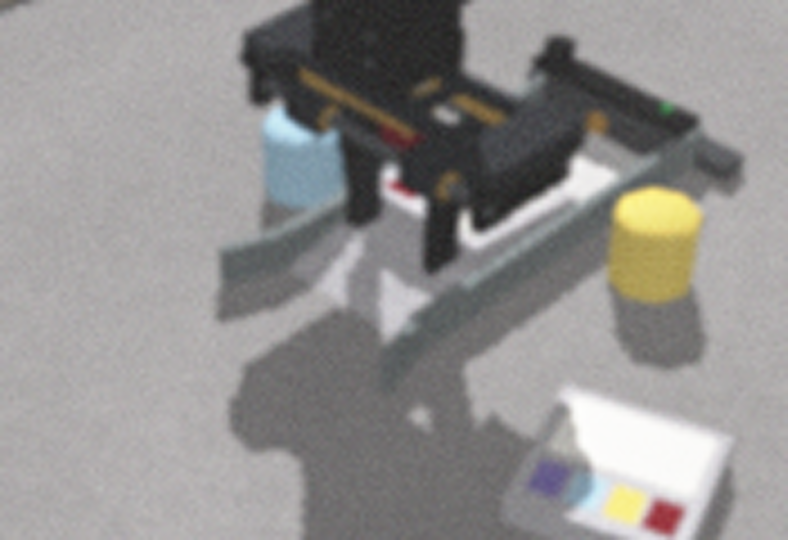

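View pics/mt.png

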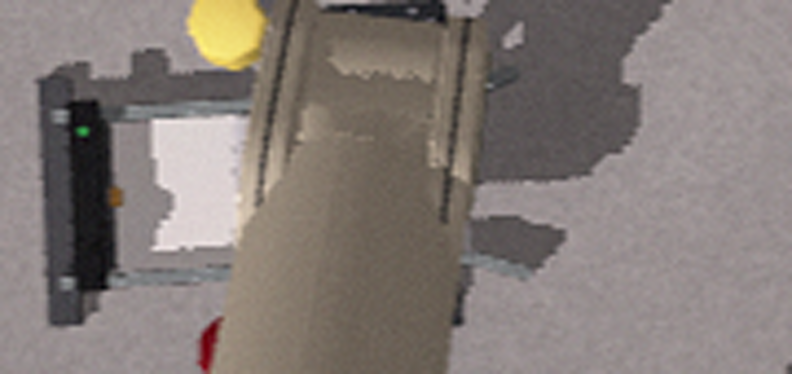

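Contact is good, with the rear at stand x≈55. I'll push on until it drops off the lip.

Request:
move_arm([
  [0.15,0.06,0,0.01,0],
  [0.15,0.06,0,0.01,0],
  [0.15,0.06,0,0.01,0],
  [0.15,0.06,0,0.01,0],
  [0.15,0.06,0,0.01,0],
  [0.15,0.06,0,0.01,0],
  [0.15,0.06,0,0.01,0],
  [0.15,0.06,0,0.01,0],
  [0.15,0.06,0,0.01,0],
  [0.15,0.06,0,0.01,0],
])

```text
time: 29.12
ee_pos: [0.5294, 0.0459, 0.019]
eef_rot: [0.678, 0.735, -0.0, 0.0]
ft_force: [-0.1, -2.5, 1.5]
width: 0.0501
```

Request:
move_arm([
  [0.15,0.06,0,0,0],
  [0.15,0.06,0,0,0],
  [0.15,0.06,0,0,0],
  [0.15,0.06,0,0,0],
  [0.15,0.06,0,0,0],
  [0.15,0.06,0,0,0],
  [0.15,0.06,0,0,0],
  [0.15,0.06,0,0,0],
  [0.15,0.06,0,0,0],
  [0.15,0.06,0,0,0],
])

```text
time: 29.95
ee_pos: [0.5282, 0.0609, 0.019]
eef_rot: [0.678, 0.735, -0.0, 0.0]
ft_force: [0.3, -2.5, -0.3]
width: 0.0501
```

```bash
python3 -c "
from h import *
st()"; python3 look.py n
```

```text
29.95 [0.5282 0.0609 0.019 ] stand D,L mm 75.9 -0.6 ang 94.6 F D,L,z -2.49 -0.1 -0.27
30.05 [0.528177   0.06121257 0.01906735] [ 0.53197862 -0.09378087 -0.3151438 ]
```

View pics/ns.png

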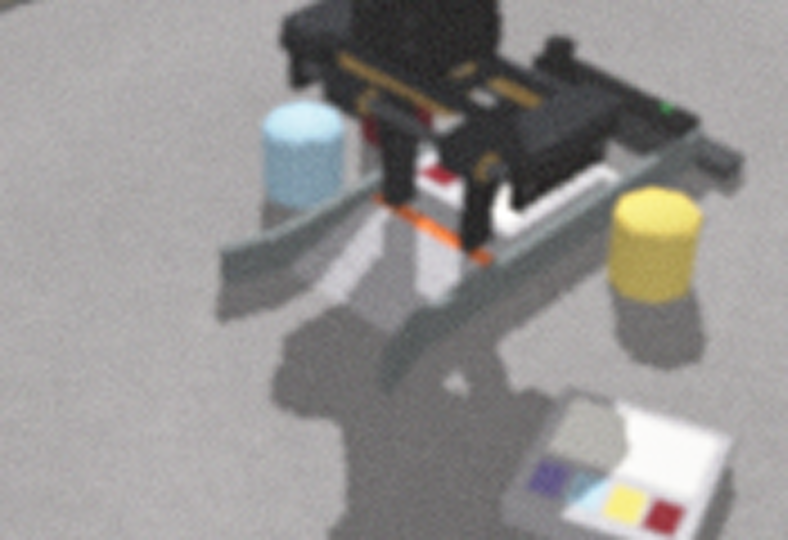

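View pics/nt.png

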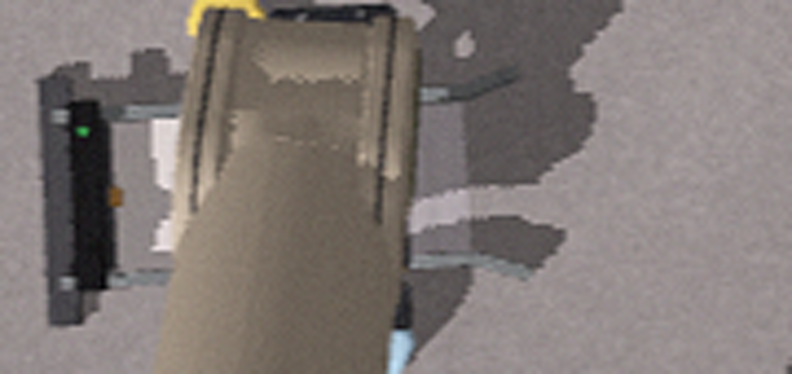

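The lip is visible behind the plate, which is now flat on the deck with its rear at about 85 mm. The stop is estimated at stand x≈228, so contact is expected with the TCP near 129. Advancing gently.

Request:
move_arm([
  [0.15,0.05,0,0,0],
  [0.15,0.05,0,0,0],
  [0.15,0.05,0,0,0],
  [0.15,0.05,0,0,0],
  [0.15,0.05,0,0,0],
  [0.15,0.05,0,0,0],
  [0.15,0.05,0,0,0],
  [0.15,0.05,0,0,0],
  [0.15,0.05,0,0,0],
  [0.15,0.05,0,0,0],
  [0.15,0.05,0,0,0],
  [0.15,0.05,0,0,0],
])

```text
time: 31.05
ee_pos: [0.527, 0.0758, 0.0191]
eef_rot: [0.678, 0.735, 0.0, 0.0]
ft_force: [0.5, -2.0, 2.0]
width: 0.0501
```

Request:
move_arm([
  [0.15,0.05,0,0,0],
  [0.15,0.05,0,0,0],
  [0.15,0.05,0,0,0],
  [0.15,0.05,0,0,0],
  [0.15,0.05,0,0,0],
  [0.15,0.05,0,0,0],
  [0.15,0.05,0,0,0],
  [0.15,0.05,0,0,0],
  [0.15,0.05,0,0,0],
  [0.15,0.05,0,0,0],
])

```text
time: 31.88
ee_pos: [0.526, 0.0883, 0.0191]
eef_rot: [0.678, 0.735, -0.0, 0.0]
ft_force: [0.5, -3.7, 1.0]
width: 0.0501
```

Request:
move_arm([
  [0.15,0.03,0,0,0],
  [0.15,0.03,0,0,0],
  [0.15,0.03,0,0,0],
  [0.15,0.03,0,0,0],
  [0.15,0.03,0,0,0],
  [0.15,0.03,0,0,0],
  [0.15,0.03,0,0,0],
  [0.15,0.03,0,0,0],
  [0.15,0.03,0,0,0],
  [0.15,0.03,0,0,0],
])

```text
time: 32.72
ee_pos: [0.5254, 0.0957, 0.0191]
eef_rot: [0.678, 0.735, -0.0, 0.0]
ft_force: [-0.3, -3.1, 2.6]
width: 0.0501
```

```bash
python3 -c "
from h import *
st()"; python3 look.py o
```

```text
32.72 [0.5254 0.0957 0.0191] stand D,L mm 110.8 -0.6 ang 94.6 F D,L,z -3.06 0.6 2.61
32.8167 [0.52539669 0.09587244 0.0190482 ] [ 0.62604643 -2.56692611  1.536889  ]
```

View pics/os.png

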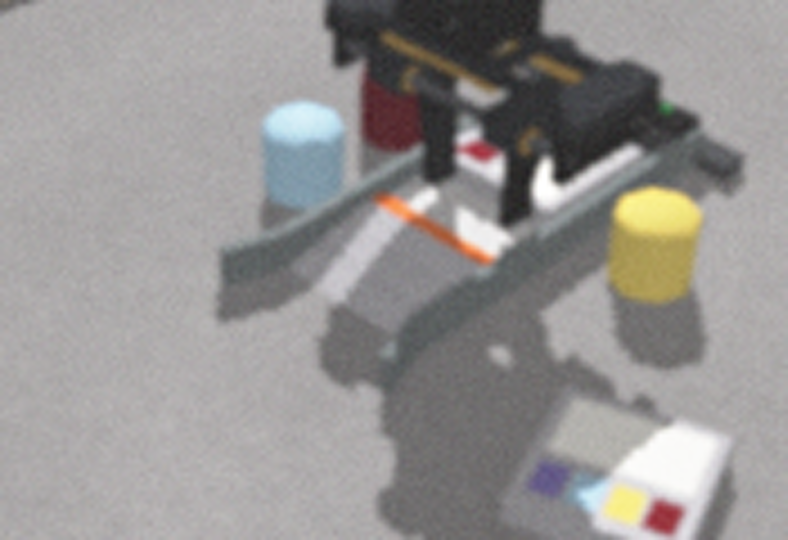

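View pics/ot.png

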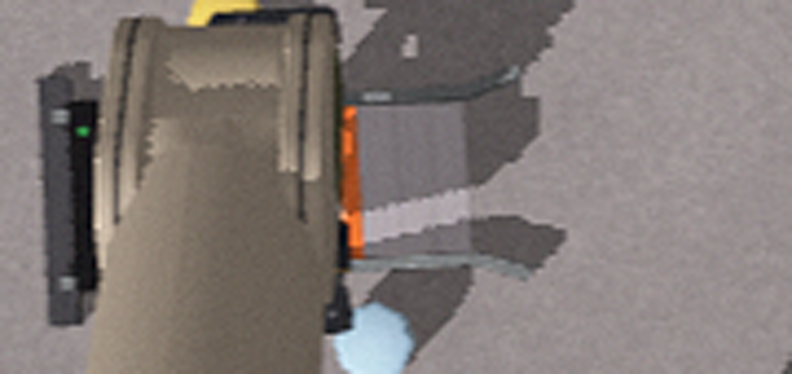

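Request:
move_arm([
  [0.15,0.02,0,0,0],
  [0.15,0.02,0,0,0],
  [0.15,0.02,0,0,0],
  [0.15,0.02,0,0,0],
  [0.15,0.02,0,0,0],
  [0.15,0.02,0,0,0],
  [0.15,0.02,0,0,0],
  [0.15,0.02,0,0,0],
])

```text
time: 33.48
ee_pos: [0.525, 0.0997, 0.019]
eef_rot: [0.678, 0.735, -0.0, 0.0]
ft_force: [0.2, -2.5, 2.1]
width: 0.0499
```

Request:
move_arm([
  [0.15,0.02,0,0,0],
  [0.15,0.02,0,0,0],
  [0.15,0.02,0,0,0],
  [0.15,0.02,0,0,0],
  [0.15,0.02,0,0,0],
  [0.15,0.02,0,0,0],
  [0.15,0.02,0,0,0],
  [0.15,0.02,0,0,0],
])

```text
time: 34.15
ee_pos: [0.5247, 0.1036, 0.019]
eef_rot: [0.678, 0.735, -0.0, 0.0]
ft_force: [-0.5, -2.1, 1.5]
width: 0.0502
```

Request:
move_arm([
  [0.15,0.01,0,0,0],
  [0.15,0.01,0,0,0],
  [0.15,0.01,0,0,0],
  [0.15,0.01,0,0,0],
  [0.15,0.01,0,0,0],
  [0.15,0.01,0,0,0],
])

```text
time: 34.65
ee_pos: [0.5246, 0.1051, 0.019]
eef_rot: [0.678, 0.735, -0.0, 0.0]
ft_force: [0.4, -2.4, 2.2]
width: 0.0499
```

```bash
python3 -c "
from h import *
st()"
```

```text
34.65 [0.5246 0.1051 0.019 ] stand D,L mm 120.3 -0.5 ang 94.6 F D,L,z -2.38 -0.22 2.25
```

Request:
move_arm([
  [0.15,0.01,0,0,0],
  [0.15,0.01,0,0,0],
  [0.15,0.01,0,0,0],
  [0.15,0.01,0,0,0],
  [0.15,0.01,0,0,0],
  [0.15,0.01,0,0,0],
  [0.15,0.01,0,0,0],
  [0.15,0.01,0,0,0],
])

```text
time: 35.32
ee_pos: [0.5244, 0.1071, 0.019]
eef_rot: [0.678, 0.735, -0.0, 0.0]
ft_force: [0.9, -2.6, 0.6]
width: 0.0503
```

Request:
move_arm([
  [0.15,0.01,0,0,0],
  [0.15,0.01,0,0,0],
  [0.15,0.01,0,0,0],
  [0.15,0.01,0,0,0],
])

```text
time: 35.65
ee_pos: [0.5244, 0.1081, 0.019]
eef_rot: [0.678, 0.735, -0.0, 0.0]
ft_force: [0.0, -3.0, 1.8]
width: 0.0502
```

Request:
move_arm([
  [0.15,0.01,0,0,0],
  [0.15,0.01,0,0,0],
  [0.15,0.01,0,0,0],
  [0.15,0.01,0,0,0],
])

```text
time: 35.98
ee_pos: [0.5243, 0.1091, 0.019]
eef_rot: [0.678, 0.735, -0.0, 0.0]
ft_force: [-0.4, -2.8, 1.8]
width: 0.0499
```

Request:
move_arm([
  [0.15,0.01,0,0,0],
  [0.15,0.01,0,0,0],
  [0.15,0.01,0,0,0],
  [0.15,0.01,0,0,0],
])

```text
time: 36.32
ee_pos: [0.5242, 0.1101, 0.019]
eef_rot: [0.678, 0.735, -0.0, 0.0]
ft_force: [-0.1, -2.9, 1.4]
width: 0.0498
```

Request:
move_arm([
  [0.15,0.01,0,0,0],
  [0.15,0.01,0,0,0],
  [0.15,0.01,0,0,0],
])

```text
time: 36.57
ee_pos: [0.5242, 0.1106, 0.019]
eef_rot: [0.678, 0.735, -0.0, 0.0]
ft_force: [0.3, -4.4, 1.6]
width: 0.05
```

Request:
move_arm([
  [0.15,0.01,0,0,0],
  [0.15,0.01,0,0,0],
  [0.15,0.01,0,0,0],
])

```text
time: 36.82
ee_pos: [0.5242, 0.1107, 0.019]
eef_rot: [0.678, 0.735, -0.0, 0.001]
ft_force: [-0.5, -6.7, 2.7]
width: 0.0503
```

Request:
move_arm([
  [0.15,0.01,0,0,0],
  [0.15,0.01,0,0,0],
])

```text
time: 36.98
ee_pos: [0.5242, 0.1107, 0.019]
eef_rot: [0.678, 0.735, -0.001, 0.001]
ft_force: [-0.2, -8.6, 2.4]
width: 0.05
```

Request:
move_arm([
  [0.15,0.01,0,0,0],
  [0.15,0.01,0,0,0],
])

```text
time: 37.15
ee_pos: [0.5242, 0.1108, 0.019]
eef_rot: [0.679, 0.735, -0.001, 0.001]
ft_force: [1.0, -9.6, 2.5]
width: 0.0502
```

Position stopped at y=0.1108 while the force rose steadily from 3 to 9.6 N, so the plate is against the stop. I'll back off gently, lift clear and check.

Request:
move_arm([
  [0.15,0,0,0,0],
  [0.15,-0.03,0,0,0],
  [0.15,-0.04,0,0,0],
  [0.15,-0.1,0,0,0],
  [0.15,-0.5,0,0,0],
  [0.15,-0.6,0,0,0],
  [0.15,0,0,-0.8,0],
  [0.15,0,0,-1,0],
  [0.15,0,0,-1,0],
  [0.15,0,0,-1,0],
  [0.15,0,0,-1,0],
])

```text
time: 38.07
ee_pos: [0.5263, 0.0804, 0.1402]
eef_rot: [0.678, 0.735, 0.0, -0.0]
ft_force: [0.1, 0.0, -0.2]
width: 0.0503
```

Request:
move_arm([
  [0.15,-1,0,-0.5,0],
  [0.15,-1,0,-0.5,0],
  [0.15,-1,0,0,0],
  [0.15,-1,0,0,0],
  [0.15,-1,0,0,0],
  [0.15,-1,0,0,0],
  [0.15,-1,0,0,0],
  [0.15,-1,0,0,0],
  [0.15,-1,0,0,0],
  [0.15,-1,0,0,0],
  [0.15,0,0,0,0],
])

```text
time: 38.98
ee_pos: [0.5455, -0.1742, 0.1644]
eef_rot: [0.68, 0.733, -0.001, 0.001]
ft_force: [0.1, -1.0, 0.2]
width: 0.05
```

```bash
python3 -c "
from h import *
st()"; python3 look.py p
```

```text
38.98 [ 0.5455 -0.1742  0.1644] stand D,L mm -159.8 1.1 ang 94.26 F D,L,z -1.0 -0.01 0.22
39.0833 [ 0.54606205 -0.16949536  0.16397418] [-0.36161556  0.70145027 -0.05738613]
```

View pics/ps.png

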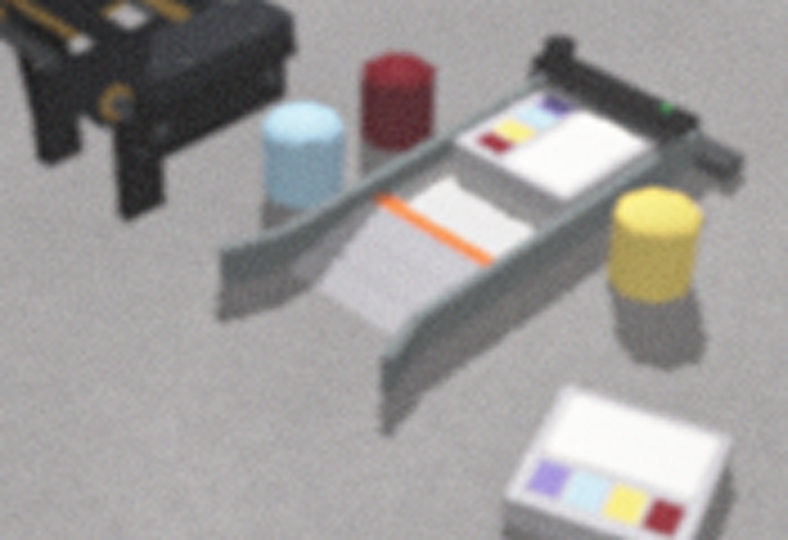

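View pics/pt.png

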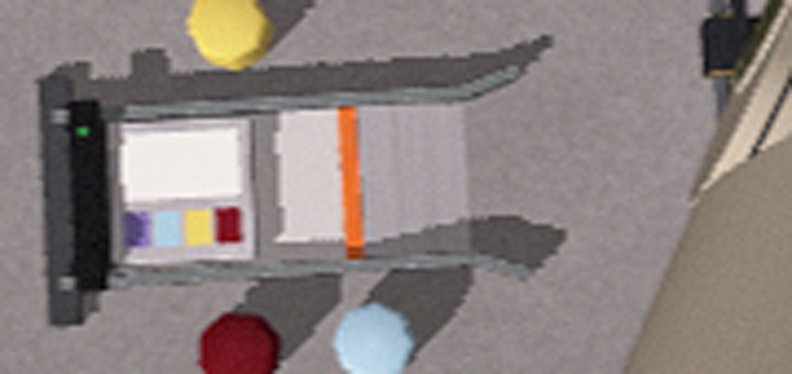

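```bash
python3 - <<'E'
from h import *
im=r.camera("top")[:,:,::-1]
a=cv2.resize(im[175:230,225:285],None,fx=12,fy=12,interpolation=cv2.INTER_CUBIC);cv2.imwrite("pics/q.png",a)
im=r.camera("scene")[:,:,::-1]
cv2.imwrite("pics/q2.png",cv2.resize(im[153:200,345:420],None,fx=10,fy=10,interpolation=cv2.INTER_CUBIC))
for nm,z in(("rear",.028),):
    print(*C((252,120),z));print(*C((256,262),z)); print(*C((110,122),z))
    # predicted pixel of plate front top edges if home at 225
for x in (135,221,225):
  for y in(-45,45):
    X=O+D*x/1000+L*y/1000; p=pr("top",(X[0],X[1],.028)); print(x,y,((p-[225,175]+.5)*12).round(), ((pr("scene",(X[0],X[1],.028))-[345,153]+.5)*10).round())
E
```

```text
[0.5656 0.1228] [134.6 -42.9]
[0.4759 0.117 ] [136.  47.]
[0.5617 0.2128] [224.6 -46.2]
135 -45 [627. 140.] [297. 420.]
135 45 [643. 527.] [ 45. 281.]
221 -45 [257. 158.] [497. 292.]
221 45 [272. 546.] [246. 165.]
225 -45 [240. 159.] [506. 286.]
225 45 [254. 546.] [255. 160.]
```

View pics/q.png

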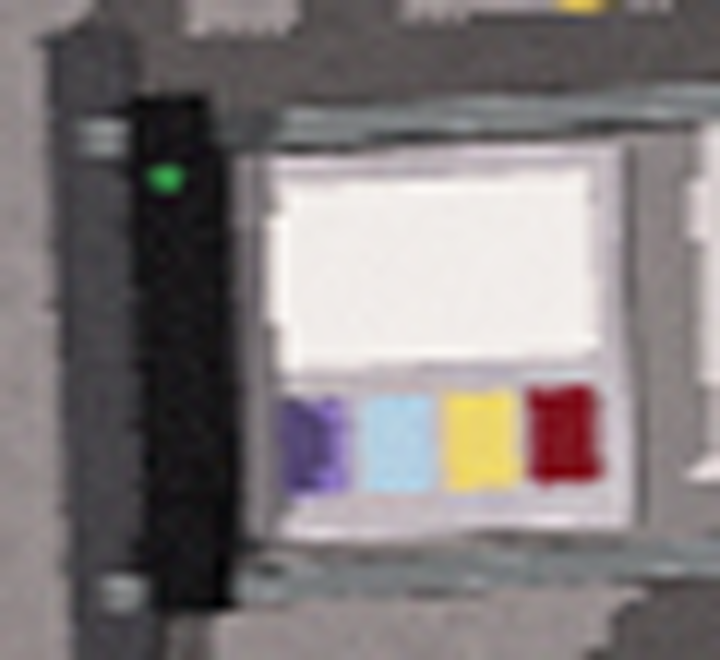

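View pics/q2.png

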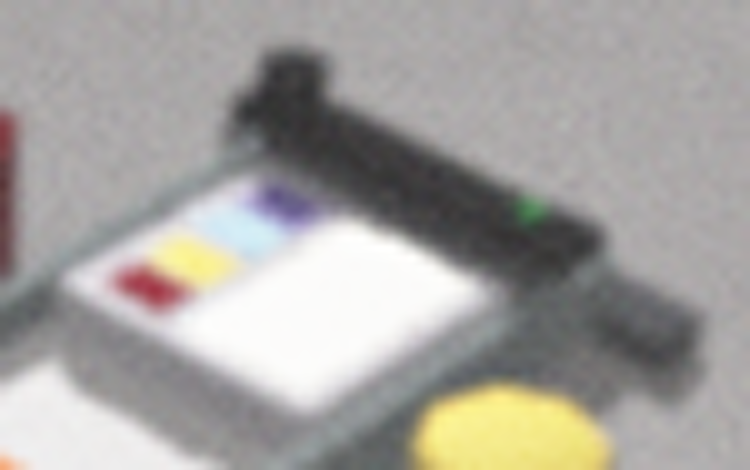

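The close crops show the plate flat and square. Its front edge meets the dark stop face with no gap, and the pin is hidden. The rear edge is at stand x≈135, matching the felt stop at about 225, and the arm is clear. Handing in.

```bash
python3 -c "
from bench import r
print(r.close_job())"
```

```text
the job is handed in; nothing more can be done
None
```

I pushed the right-most plate up the ramp and over the lip until it sat against the back stop, then handed the job in at about 39 s of the 72 s. No verdict came back.

**What I did:**
- I squared the plate with a two-finger push from behind. That swung it about 24 mm off line, so I corrected it with a side push.
- I then slid it up the ramp, over the lip and along the deck. Readings at the end of each move never passed about 10 N; the highest on the ramp and lip was 7.3 N.
- For the last few millimetres I crept forward at 0.25 mm per row. Sliding took about 3 N. Then the fingers stopped advancing while the force rose to 9.6 N, which I took as contact with the stop, and I backed off and lifted clear.

**Last checks:**
- **Plate:** both cameras show it flat and square, with no gap I could see between its front edge and the stop.
- **Stop position:** contact put the face at about x = 225 mm in the stand frame. The camera had suggested about 228 mm, which is within its error.
- **Pin:** the plate hides it, so I inferred that it is pressed in from the contact and the missing gap.
- **Bystanders:** the three blocks look unmoved in the final pictures. I did not check the jar, reel or puck, though the arm did not go down near them.

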